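# Refill the spring coaster magazine

### The job

Refill the coaster magazine for the next tasting: lift its wooden lid off and set it down on the grey mat, then press every loose cork coaster lying on the counter flat down into the magazine against its spring until it snaps under the two brass catches and stays there. Turn the stock dial so that its pointer stands at the mark whose pips show how many coasters you loaded, and at the end put the lid back on the magazine. Do not knock over the two tasting glasses.

Things in the scene. Friction and masses are not known exactly. Their poses are not given: they have to be found in the camera images.
- base_mid (a point): Coaster magazine, fixed to the counter: dark wooden base 150 (x) x 250 (y) x 14 mm with an upright aluminium bore centred 60 mm to +y and the stock dial 70 mm to -y of this point, the centre of its underside. z up. The bore has radius 28.5 mm, its mouth flares to 36.5 mm over the top 11 mm; its posts reach out to radius 42 mm. Nothing stands above it.
- stack_mouth (a point): Point on the bore's axis level with the flat post tops, where the lid rests, 109 mm above the counter. Axes as base_mid: the two brass catches are on its +x and -x sides (grey housings out to radius 50 mm, 100 mm high). On the +y and -y sides the bore is open from top to bottom, 33 mm wide, so fingers holding a coaster across y can go down with it.
- catch_level (a point): Point on the bore's axis level with the flat undersides of the two spring catches, 81 mm above the counter. Noses 24 mm from the axis, 3 mm over a coaster's edge; tops slope (84 to 96 mm high), so a coaster put in rests on them, underside about 89 mm high. Pushed down (10 to 20 N) until its top is 2 to 3 mm below 81 mm, it is caught; closed fingertips can press it too.
- follower (a joint): Spring follower, a black disc in the bore below the coasters: 0 m at its upper stop, empty, its top then 1 mm below the catches; grows as it is pressed down, to 0.058 at most. With n coasters held by the catches it reads about 0.010 n - 0.001 m. Spring: 2.4 N at the top plus 60 N/m.
- dial (a joint): Stock dial, 0.4 rad from mark to mark: 0.0 at the mark with one pip, 0.4 two, 0.8 three, 1.2 four, 1.6 five pips; grows as it turns clockwise seen from above; stops at -0.1 and 1.8. Stays where it is left; turns with 0.04 N m.
- dial_grip (a point): Point on the dial's vertical axis 72 mm above the counter, to grip its black pointer bar across its 13 mm width. Bar 46 mm long, 51 to 80 mm high, on a skirt of radius 20 mm, 52 mm high; white face with black pip marks, radius 48 mm, 44 mm high. x axis: along the bar to its pointing end (red line); z up. At 0.8 rad it points along -x of base_mid.
- lid_knob (a point): Lid, loose: light wooden disc 90 mm wide, 7 mm thick, below it a plug 52 mm wide, 5 mm deep, on top a brass knob 24 mm wide, 30 mm tall; 42 mm in all. This point is on its axis, 34 mm above the plug's underside, 22 mm above the disc's top; z up. On the magazine the disc rests on the posts, this point 29 mm above stack_mouth; on the mat it stands on the plug.
- mat_mid (a point): Centre of the top of the grey felt mat, 120 x 120 x 3 mm, fixed on the counter; 3 mm above the counter. z up.
- coaster_0_mid (a point): Cork coaster, loose, a flat disc 54 mm in diameter and 10 mm thick with a blue felt inlay on its upper side, 25 g, lying on the counter; this point is its centre, half-way up; z is its axis. May be absent (three to five are there).
- coaster_1_mid (a point): Cork coaster, loose, a flat disc 54 mm in diameter and 10 mm thick with a blue felt inlay on its upper side, 25 g, lying on the counter; this point is its centre, half-way up; z is its axis. May be absent (three to five are there).
- coaster_2_mid (a point): Cork coaster, loose, a flat disc 54 mm in diameter and 10 mm thick with a blue felt inlay on its upper side, 25 g, lying on the counter; this point is its centre, half-way up; z is its axis. May be absent (three to five are there).
- coaster_3_mid (a point): Cork coaster, loose, a flat disc 54 mm in diameter and 10 mm thick with a blue felt inlay on its upper side, 25 g, lying on the counter; this point is its centre, half-way up; z is its axis. May be absent (three to five are there).
- coaster_4_mid (a point): Cork coaster, loose, a flat disc 54 mm in diameter and 10 mm thick with a blue felt inlay on its upper side, 25 g, lying on the counter; this point is its centre, half-way up; z is its axis. May be absent (three to five are there).
- glass_0_mid (a point): Tasting glass, bystander, standing upright, 65 mm wide and 155 mm tall; point on its axis half-way up; z is its axis.
- glass_1_mid (a point): Tasting glass, bystander, standing upright, 65 mm wide and 155 mm tall; point on its axis half-way up; z is its axis.
Things that resemble listed ones, but are neither listed nor needed, are in the scene too. Leave any pink look-alike of the part that bears coaster_1_mid alone.

How it is judged:
By the outcome, as a careful person would: the job done as asked, in the order asked, and still so for the second after the job is handed in, with the robot touching nothing.
Of coaster_0, coaster_1, coaster_2, coaster_3, coaster_4 only 3 to 5 are there at a start; the rules pass over those that are not, and their reading is None.
At some moment in a run one of coaster_0, coaster_1, coaster_2, coaster_3, coaster_4 may be knocked a few centimetres aside while the robot is not near it.
Once in a run the grip may slacken for a moment while it holds something.
It also fails if it takes over 210 s, if anything falls off the work surface, if the arm or the gripper's body presses on something with over 40 N, if the wrist force passes 120 N, or if a joint passes its speed limit or range.

### The arm

A 6-joint arm with a two-finger parallel gripper is mounted at the origin on a cart in front of the work surface, level with it; the furniture and walls round the work are solid. World frame = base frame: x ahead of the robot, y to its left, z up, the work surface at z = 0. Lengths are in m, angles in rad, forces in N, time in s.
With the tool pointing down it reaches from about 0.375 to 0.9 m from the base axis. Payload 3.1 kg.
Tool frame: the origin (TCP) lies midway between the tips of the shut fingers; the grasp point (between the pads) lies 19 mm behind it (pinch_z is the distance from the TCP to the grasp point, in m); y points along the fingers, z is the direction in which the jaws open and shut, and the axes are right-handed (so a half turn about y gives the same grasp; the last joint's range is limited). The gripper opens to 87 mm and grips with 3 to 60 N. Pads are 19 mm wide; open, the fingers measure 117 mm over their backs; the gripper's body (75 mm by 190 mm) begins 51 mm behind the grasp point.
Start: joints at [-1.28, 0.527, 1.433, -0, 1.181, -0.178], TCP at [0.282, -0.558, 0.188] pointing down, gripper open.
Joint ranges: [-3.08, 3.08], [-0.75, 2.2], [0.22, 2.44], [-1.43, 4.57], [0, 2.65], [-2.85, 2.85]. Speed limits (rad/s): [2.79, 2.79, 3.14, 3.14, 3.14, 3.14].

### API

Orientations are given as a unit quaternion [x, y, z, w].
In Python, from rig import * gives the robot as it stands.
- The arm moves only by the tool drive_tool, never from a script. Its argument "plan" is a list of rows, each a list of 7 numbers: the shift along the tool's x, y, z in mm, then the turn, a rotation vector about the tool's x, y, z in degrees, then the finger opening in mm, from 0 to 87. A call has 1 to 10 rows; each row is the pose to reach, as a shift and turn from the pose commanded when the call began, along the tool's axes at that moment; what a row does not reach only later rows make up. A row lasts 1/10 s, in which the tool goes at most 50 mm and 8.59 degrees, less where a joint would pass 70% of its speed; a pose out of reach is approached as far as the arm can. A call with a gripper value outside its range is refused whole. The fingers move at their own pace and stop on an object; "newtons" is the grip in N (left out, the last holds). Time passes only in rows, so rows that repeat a pose let the fingers close. It gives the time, the measured TCP pose, the force and the opening at its end, in the units of the state.
- get_obs(): the state, without advancing time (a new reading comes with each control period).
- camera(name): name is "scene" or "side" or "wrist"; returns the picture (384x512x3 uint8, blue, green, red); there is no depth.
- get_calibration(name): a dict with "fx", "fy", "cx", "cy" (pixels), "origin" and "rotation" of the camera in the world; the wrist camera has in their place "tool_from_camera" (4x4, takes a point from camera to tool coordinates, whose origin is the TCP and whose axes are the tool frame's). Camera axes: x right, y down, z forward; pixel columns grow to the right and rows downward; lengths in m; the calibration is good to about 2 mm. A picture is of the moment at which its call begins: read the wrist's pose just before it. get_calibration takes no time and is no camera call.
- hand_in(): hands the job in, once; it reports no verdict.
Trained networks look in the newest picture that a camera, given by its name, has taken for a name from the list of things; names that differ only in an ending like _2 or _b are one class to them, and where a whole thing is asked for, a point or a joint stands for the part that bears it (a point fixed in the world has none). Each returns a list of dicts, best first, with "conf" (0 to 1); they miss things now and then, are a little off and sometimes report something else, mostly with a low value. They report only what shows in the picture. A call takes as long as a camera call. They do not tell look-alikes from the thing itself.
- spot_in(camera, target): "location" ([column, row] in pixels, amid what is visible of it).
- mark_of(camera, target): "location" ([column, row] in pixels: a listed point, or the origin of a listed thing).
The state is a dict: "time": time; "q": joint angles; "joint_velocities": joint speeds; "joint_torque": joint torques, N m; "position": TCP position; "tool_rot": TCP orientation; "ft_force": force on the tool from outside, world axes, zero at the start; "moment": the same for the moment, N m; "grip_width": finger opening in m.
Only numpy, scipy, OpenCV 4.12 (cv2) and the standard library are available. Lean on these libraries where they do the work, as an engineer would, in place of code of your own. Each camera call takes 0.05 s, during which the arm holds its last target. There are 200 camera calls.

## Working session

There is one attempt and no reset: what is moved stays moved. The work goes in short steps, Python scripts to look and compute and a tool call to move; the robot and the scene stay as the last step left them, time stands still between calls to the robot, and variables do not carry over. Pictures are saved under pics/ and viewed, about 12 in all and at most 16, crops included, and the job is handed in when it is done.

Besides the shell and the picture viewer there is one more tool, called by a JSON object that holds its "op" and its "data", one argument or row to a line. drive_tool: Moves the arm, as the interface text tells. Its arguments: {"type":"object","properties":{"plan":{"type":"array","items":{"type":"array","items":{"type":"number"}}},"newtons":{"type":"number"}},"required":["plan"]}

```bash
ls; mkdir -p pics; python3 - <<'E'
from rig import *
import cv2, numpy as np
o=get_obs(); print({k:np.round(v,3).tolist() for k,v in o.items()})
a=camera("scene"); b=camera("side")
cv2.imwrite("pics/scene0.png",a); cv2.imwrite("pics/side0.png",b)
for n in ("scene","side","wrist"):
    c=get_calibration(n); print(n,{k:np.round(v,3).tolist() for k,v in c.items()})
E
```

```text
pics
{'time': 0.0, 'q': [-1.28, 0.528, 1.434, 0.0, 1.181, -0.178], 'joint_velocities': [0.001, -0.001, 0.001, -0.0, 0.0, -0.001], 'joint_torque': [-0.0, -44.004, -17.659, 0.063, 0.058, -0.0], 'position': [0.282, -0.557, 0.187], 'tool_rot': [-0.164, 0.689, -0.687, 0.164], 'ft_force': [0.023, 0.53, -0.431], 'moment': [0.008, 0.035, -0.023], 'grip_width': 0.087}
scene {'fx': 368.618, 'fy': 368.618, 'cx': 254.844, 'cy': 199.996, 'origin': [0.255, 0.487, 0.791], 'rotation': [-0.248, 0.906, -0.33, 0.093]}
side {'fx': 403.063, 'fy': 403.063, 'cx': 256.887, 'cy': 186.458, 'origin': [0.292, -1.014, 0.552], 'rotation': [0.825, -0.116, 0.063, -0.55]}
wrist {'fx': 268.508, 'fy': 268.508, 'cx': 255.69, 'cy': 190.076, 'tool_from_camera': [[-0.001, 0.963, 0.27, -0.074], [0.001, -0.27, 0.963, -0.198], [1.0, 0.001, -0.0, -0.001], [0.0, 0.0, 0.0, 1.0]]}
```

View pics/scene0.png

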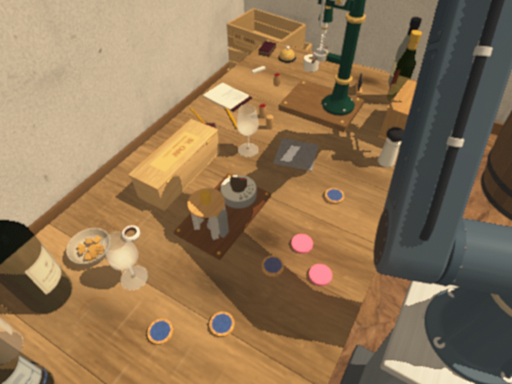

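View pics/side0.png

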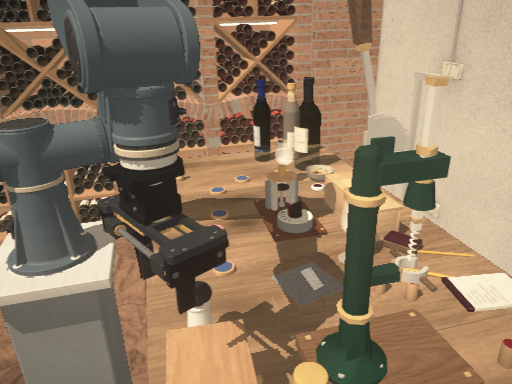

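Scene picture: blue coasters at (334,195), (273,265), (221,323) and (160,331). Pink look-alikes are at (302,243) and (320,274), and there is a white ring at (131,233). The magazine with its lid is at (207,205), the dial at (238,188), the mat at (290,153), and the glasses at (247,130) and (125,262). The side picture shows blue discs at (188,177), (218,190), (242,178), (220,214) and (223,268), which I'll check against each other by projection.

```bash
cat > h.py <<'E'
from rig import *
import cv2, numpy as np
from scipy.spatial.transform import Rotation as R
np.set_printoptions(precision=4,suppress=True)
def cam(n,o=None):
    c=get_calibration(n)
    if n=="wrist":
        o=o or get_obs(); T=np.array(c["tool_from_camera"]); Rt=R.from_quat(o["tool_rot"]).as_matrix()
        return c,Rt@T[:3,3]+o["position"],Rt@T[:3,:3]
    r=np.array(c["rotation"]); M=R.from_quat(r).as_matrix() if r.size==4 else r
    return c,np.array(c["origin"]),M
def ray(n,uv,z,o=None):          # pixel -> world on plane z
    c,p,M=cam(n,o); d=M@[(uv[0]-c["cx"])/c["fx"],(uv[1]-c["cy"])/c["fy"],1]
    return p+d*(z-p[2])/d[2]
def proj(n,P,o=None):
    c,p,M=cam(n,o); q=M.T@(np.array(P)-p); return np.array([c["fx"]*q[0]/q[2]+c["cx"],c["fy"]*q[1]/q[2]+c["cy"]])
def shift(P,yaw=None,o=None):    # tool shift in mm to bring TCP to P; turn about tool y (deg) to bring jaw axis to world yaw (deg)
    o=o or get_obs(); r=R.from_quat(o["tool_rot"]); s=r.inv().apply(np.array(P)-o["position"])*1000
    z=r.apply([0,0,1]); a=np.degrees(np.arctan2(z[1],z[0]))
    return s,a
E
python3 - <<'E'
from h import *
H={"coaster_0_mid":.005,"lid_knob":.138,"dial_grip":.072,"mat_mid":.003,"stack_mouth":.109,"base_mid":0,"glass_0_mid":.0775}
for n in("scene","side"):
    camera(n)
    for t,z in H.items():
        for f in (mark_of,):
            for d in f(n,t): print(n,t,round(d["conf"],2),np.round(d["location"],1),ray(n,d["location"],z)[:2])
E
```

```text
scene coaster_0_mid 0.79 [334.8 195.7] [ 0.4095 -0.2081]
scene lid_knob 0.98 [205.8 193.6] [0.647  0.0572]
scene dial_grip 0.67 [236.8 182.6] [ 0.6383 -0.0597]
scene mat_mid 0.65 [160.7 330.5] [0.5833 0.3373]
scene mat_mid 0.61 [297.1 151.6] [ 0.5831 -0.3201]
scene mat_mid 0.56 [205.2 200.9] [ 0.7138 -0.0087]
scene stack_mouth 0.91 [206.1 202.4] [0.6474 0.0607]
scene stack_mouth 0.44 [127.9 260.6] [0.6969 0.2768]
scene glass_0_mid 0.92 [125.3 259.1] [0.7251 0.2671]
side lid_knob 0.78 [278.8 164.7] [0.647  0.0871]
side dial_grip 0.75 [294.3 206. ] [ 0.6404 -0.071 ]
side mat_mid 0.72 [308.8 280.7] [ 0.5884 -0.3118]
side stack_mouth 0.66 [280.1 175. ] [0.6471 0.0747]
side stack_mouth 0.49 [221.6 213.7] [ 0.429  -0.1302]
side base_mid 0.94 [287.7 219. ] [ 0.6437 -0.0074]
side glass_0_mid 0.7 [281.5 162. ] [0.7167 0.272 ]
side glass_0_mid 0.17 [219.  212.9] [ 0.433  -0.0606]
```

```bash
cat >> h.py <<'E'
def blues(n,im,o=None,z=.010):
    hsv=cv2.cvtColor(im,cv2.COLOR_BGR2HSV); m=cv2.inRange(hsv,(100,90,40),(125,255,255))
    k,_,st,ce=cv2.connectedComponentsWithStats(m); out=[]
    for i in range(1,k):
        if st[i,4]>25: out.append((ce[i],st[i,4],ray(n,ce[i],z,o)[:2]))
    return out
E
python3 - <<'E'
from h import *
for n in("scene","side"):
    im=cv2.imread(f"pics/{n}0.png")
    for b in blues(n,im): print(n,*b)
    for d in spot_in(n,"coaster_0_mid"): print(n,"spot",round(d["conf"],2),np.round(d["location"]),ray(n,d["location"],.01)[:2])
a=cv2.imread("pics/scene0.png")[100:310,60:320]; b=cv2.imread("pics/side0.png")[130:260,170:350]
a=cv2.resize(a,(700,565),interpolation=3); b=cv2.resize(b,(800,578),interpolation=3)
cv2.imwrite("pics/c1.png",a); cv2.imwrite("pics/c2.png",b)
E
```

```text
scene [335.     194.1765] 34 [ 0.4102 -0.2092]
scene [221.3348 323.1674] 233 [0.4778 0.2595]
scene [159.5366 330.5163] 246 [0.5825 0.34  ]
scene spot 0.55 [332. 196.] [ 0.414  -0.1983]
side [260.5234  86.9252] 107 [1.2111 2.3333]
side spot 0.82 [222. 267.] [ 0.4102 -0.2097]
```

View pics/c2.png

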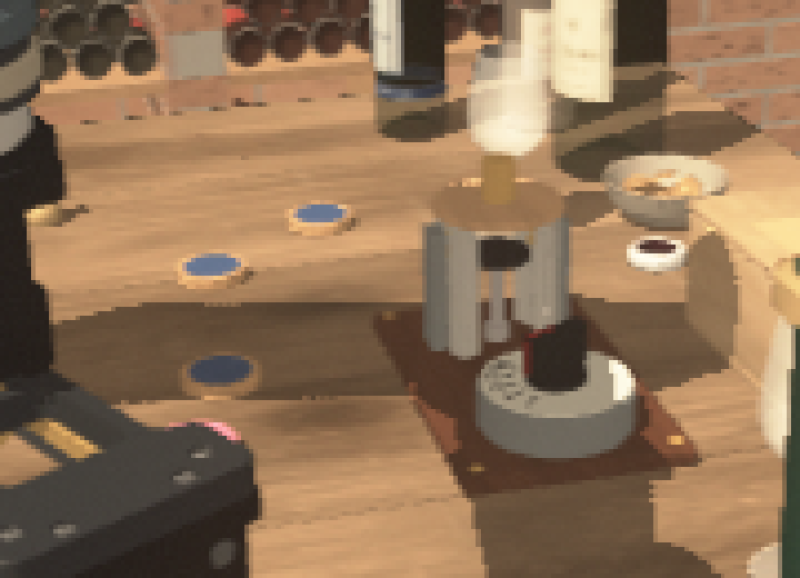

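The side crop shows the lid with its knob on the magazine at (282,175) and the dial with its red line at (293,205). Blue coasters are at (242,178), (218,190), (220,214) and (223,268). The bit at (180,177) is a cork, not a coaster. Next is a wrist look from above the magazine.

```bash
python3 - <<'E'
from h import *
o=get_obs(); print(R.from_quat(o["tool_rot"]).as_matrix())
print("B",ray("scene",(273,265),.01),ray("side",(220,213.5),.01))
print("glass1 foot",ray("scene",(247,150),.0)); print("glass0 foot",ray("scene",(133,279),0))
print("tap board/jar",ray("scene",(390,160),.0),ray("scene",(320,126),.02),ray("scene",(305,170),.0))
print("box",ray("scene",(215,160),.03))
print(shift([.56,-.02,.30]))
E
```

```text
[[-0.8921  0.      0.4518]
 [-0.4518 -0.     -0.8921]
 [ 0.     -1.      0.0001]]
B [0.4507 0.0772 0.01  ] [0.4552 0.0701 0.01  ]
glass1 foot [ 0.7245 -0.2495  0.    ]
glass0 foot [0.7219 0.2745 0.    ]
tap board/jar [ 0.3207 -0.4339  0.    ] [ 0.5664 -0.4518  0.02  ] [ 0.5275 -0.2621  0.    ]
box [ 0.7658 -0.136   0.03  ]
(array([-490.5204, -112.1373, -354.1185]), np.float64(-63.13974177032551))
```

View pics/c1.png

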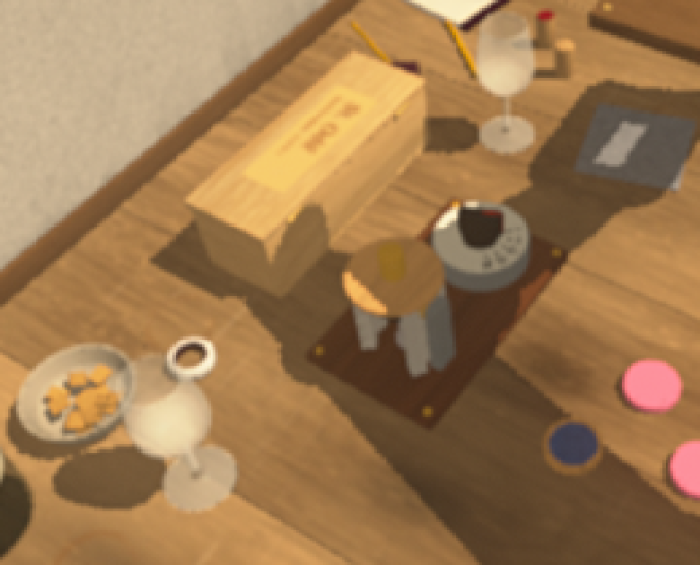

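The top crop confirms the dial pointer and the pip arc on the robot side, the ring at (131,233) as a decoy, and a white label on the mat. Moving over the magazine to look.

{"op": "drive_tool", "data": {
  "plan": [
    [0,-50,0,0,0,0,87],
    [-40,-100,-20,0,5,0,87],
    [-80,-112,-50,0,10,0,87],
    [-130,-112,-80,0,15,0,87],
    [-180,-112,-115,0,20,0,87],
    [-230,-112,-150,0,25,0,87],
    [-280,-112,-185,0,27,0,87],
    [-325,-112,-225,0,27,0,87],
    [-370,-112,-260,0,27,0,87],
    [-410,-112,-290,0,27,0,87]
  ]
}}

```text
time: 2.0
position: [0.486, -0.1779, 0.3001]
tool_rot: [-0.001, -0.707, 0.707, 0.001]
ft_force: [1.3, -1.0, -0.7]
grip_width: 0.087
```

{"op": "drive_tool", "data": {
  "plan": [
    [-35,0,-28,0,0,0,87],
    [-70,0,-56,0,0,0,87],
    [-100,0,-60,0,0,0,87],
    [-100,0,-60,0,0,0,87]
  ]
}}

```text
time: 2.4
position: [0.589, -0.1187, 0.2995]
tool_rot: [-0.0, -0.707, 0.707, -0.001]
ft_force: [-0.1, -0.7, -1.1]
grip_width: 0.087
```

```bash
cat >> h.py <<'E'
def look(name,ts=(),**kw):
    o=get_obs(); im=camera("wrist"); cv2.imwrite(f"pics/{name}.png",im)
    print("t",o["time"],"tcp",np.array(o["position"]),"ft",np.array(o["ft_force"]),"grip",o["grip_width"])
    for t,z in ts:
        for d in mark_of("wrist",t)[:6]: print(t,round(d["conf"],2),np.round(d["location"],1),ray("wrist",d["location"],z,o)[:2])
    return o,im
E
python3 - <<'E'
from h import *
o,im=look("w0",[("lid_knob",.138),("dial_grip",.072),("base_mid",0),("stack_mouth",.109),("coaster_0_mid",.005),("mat_mid",.003)])
for b in blues("wrist",im,o): print(*b)
print(R.from_quat(o["tool_rot"]).as_matrix(), o["q"])
s=camera("scene"); cv2.imwrite("pics/scene1.png",s); b=camera("side"); cv2.imwrite("pics/side1.png",b)
for n,i in(("scene",s),("side",b)):
  for x in blues(n,i): print(n,*x)
cv2.imwrite("pics/w0s.png",np.hstack([cv2.resize(im,(400,300)),cv2.resize(b,(400,300))]))
E
```

```text
t 2.4 tcp [ 0.589  -0.1187  0.2995] ft [-0.0503 -0.6825 -1.1393] grip 0.08696694588582385
lid_knob 0.66 [119.6 127.6] [0.646  0.0595]
dial_grip 0.95 [223.8 128. ] [ 0.6429 -0.0689]
base_mid 0.63 [186.7 128.4] [0.6388 0.0065]
coaster_0_mid 0.76 [300.7 240.5] [ 0.4197 -0.2092]
[  6.8947 161.0921] 304 [0.5801 0.3371]
[ 59.3788 213.9818] 330 [0.4772 0.261 ]
[154.899  226.2424] 297 [0.4521 0.0788]
[299.8571 241.7857] 140 [ 0.4194 -0.2067]
[[-1.      0.0025  0.0011]
 [-0.0011 -0.0004 -1.    ]
 [-0.0025 -1.      0.0004]] [-0.385   0.3887  1.352   0.0006  1.3984  1.1845]
scene [335.0714 194.3214] 28 [ 0.4098 -0.2088]
scene [222.033  321.8791] 182 [0.4781 0.2563]
scene [159.3872 330.783 ] 235 [0.5824 0.3406]
side [260.4557  89.    ] 79 [1.1818 2.2302]
```

View pics/w0s.png

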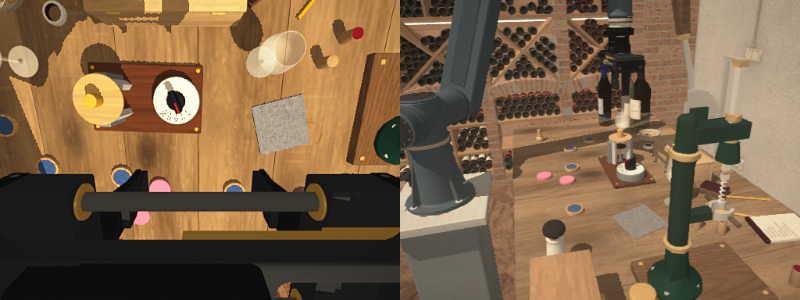

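Wrist half of the picture: lid at about (98,98), dial with its red pointer at (176,101), mat at (281,124), four blue coasters and two pink discs, at half scale. The side half now shows no extra coaster, so there are four. I'll take a closer look at the magazine for its exact axis and yaw.

{"op": "drive_tool", "data": {
  "plan": [
    [0,20,-30,0,0,0,87],
    [0,40,-60,0,0,0,87],
    [0,60,-90,0,0,0,87],
    [0,80,-119,0,0,0,87],
    [0,80,-119,0,0,0,87],
    [0,80,-119,0,0,0,87]
  ]
}}

```text
time: 3.45
position: [0.5858, -0.001, 0.2198]
tool_rot: [-0.0, -0.707, 0.707, 0.001]
ft_force: [0.8, -0.4, -0.2]
grip_width: 0.0873
```

```bash
python3 - <<'E'
from h import *
o,im=look("w1",[("lid_knob",.138),("dial_grip",.072),("base_mid",0),("stack_mouth",.109)])
im=camera("wrist"); o=get_obs()
hsv=cv2.cvtColor(im,cv2.COLOR_BGR2HSV)
red=cv2.inRange(hsv,(0,150,100),(6,255,255))|cv2.inRange(hsv,(174,150,100),(180,255,255)); print("red",np.argwhere(red).mean(0)[::-1] if red.any() else None,red.sum()/255)
cv2.imwrite("pics/w1c.png",cv2.resize(im[20:270,40:400],(792,550),interpolation=3))
E
```

```text
t 3.45 tcp [ 0.5858 -0.001   0.2198] ft [ 0.8026 -0.3748 -0.2476] grip 0.08725298690623089
lid_knob 0.68 [192.9 130.2] [0.6438 0.0633]
dial_grip 0.85 [307.4 134. ] [ 0.6354 -0.066 ]
base_mid 0.77 [252.2 129.5] [0.6372 0.0046]
red [297.7059 170.9529] 85.0
```

View pics/w1c.png

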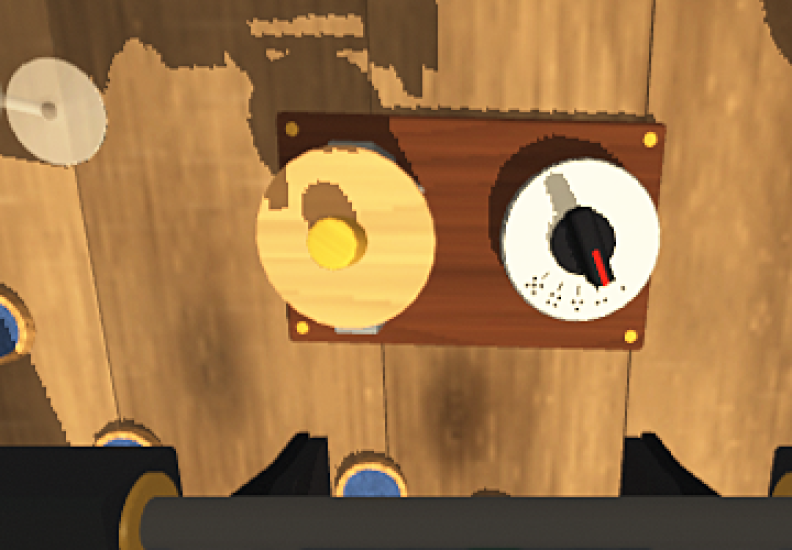

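```bash
python3 - <<'E'
from h import *
o=get_obs()
f=lambda u,v,z: ray("wrist",(u/2.2+40,v/2.2+20),z,o)
S=[f(*p,.0145) for p in((292,129),(650,139),(630,337),(302,327))]
S=np.array(S)[:,:2]; print(S, S.mean(0)); 
y=(S[0]+S[3]-S[1]-S[2]); x=S[0]+S[1]-S[2]-S[3]
print("yaw from y",np.degrees(np.arctan2(-y[0],y[1])),"from x",np.degrees(np.arctan2(x[1],x[0])),np.linalg.norm(x)/2,np.linalg.norm(y)/2)
print("lid",f(346,236,.116),"knob top",f(335,243,.146), "dial face",f(581,239,.044), "bar top",f(583,240,.08))
print("tip",f(603,284,.08)-f(583,240,.08))
for t,P in(("coasterB",(.4521,.0788)),):
    print(proj("wrist",[*P,.01],o))
for n in("scene","side"):
  print(n,[proj(n,[*s,.0145]) for s in S])
E
```

```text
[[ 0.7091  0.1141]
 [ 0.7025 -0.1144]
 [ 0.5733 -0.1104]
 [ 0.581   0.1181]] [0.6415 0.0018]
yaw from y -1.7913677951669107 from x -1.789607877990611 0.1287010842835237 0.2286078980984083
lid [0.6468 0.0622 0.116 ] knob top [0.645 0.061 0.146] dial face [ 0.6416 -0.068   0.044 ] bar top [ 0.6428 -0.0628  0.08  ]
tip [-0.0246 -0.0126  0.    ]
[207.739 243.852]
scene [array([178.3857, 230.1957]), array([229.1345, 175.9334]), array([267.0537, 193.7748]), array([218.5819, 252.9857])]
side [array([294.5319, 195.7851]), array([320.8608, 228.4339]), array([275.4294, 234.7737]), array([256.1756, 200.3927])]
```

Close wrist crop: magazine screws at crop (292,129), (650,139), (630,337) and (302,327); lid at (346,236) with knob at (335,243). The dial's red pointer stands between the one-pip and two-pip marks. The mouth comes out at about (0.644, 0.062) with yaw -1.8°. Grasping the lid knob.

{"op": "drive_tool", "data": {
  "plan": [
    [-20,0,-21,0,1.8,0,87],
    [-40,0,-42,0,1.8,0,87],
    [-59,0,-62,0,1.8,0,87],
    [-59,0,-62,0,1.8,0,87],
    [-59,30,-62,0,1.8,0,87],
    [-59,60,-62,0,1.8,0,87],
    [-59,85,-62,0,1.8,0,87],
    [-59,98,-62,0,1.8,0,87],
    [-59,98,-62,0,1.8,0,87]
  ],
  "newtons": 30
}}

```text
time: 4.65
position: [0.6434, 0.0601, 0.12]
tool_rot: [0.011, 0.707, -0.707, -0.014]
ft_force: [0.1, 0.1, -0.5]
grip_width: 0.0866
```

{"op": "drive_tool", "data": {
  "plan": [
    [0,0,0,0,0,0,60],
    [0,0,0,0,0,0,20],
    [0,0,0,0,0,0,10],
    [0,0,0,0,0,0,10],
    [0,0,0,0,0,0,10],
    [0,0,0,0,0,0,10],
    [0,0,0,0,0,0,10]
  ],
  "newtons": 30
}}

```text
time: 5.35
position: [0.6451, 0.0608, 0.1219]
tool_rot: [0.012, 0.707, -0.707, -0.012]
ft_force: [0.1, -0.7, 0.0]
grip_width: 0.039
```

```bash
python3 - <<'E'
from h import *
o,im=look("w2")
for c,z in(("mat_mid",.003),):
  for n in("scene","side"):
    camera(n)
    for d in mark_of(n,c): print(n,d["conf"],d["location"],ray(n,d["location"],z))
print("mat from w0:",[ray("scene",p,.003)[:2] for p in((283,139),(320.5,144.5),(314,170.5),(273.5,164.5))])
E
```

```text
t 5.35 tcp [0.6451 0.0608 0.1219] ft [ 0.13   -0.6978  0.0297] grip 0.0390176269960005
scene 0.92 [295.9, 155.8] [ 0.5778 -0.301   0.003 ]
side 0.91 [310.2, 278.9] [ 0.594  -0.3064  0.003 ]
mat from w0: [array([ 0.6494, -0.3509]), array([ 0.5335, -0.3879]), array([ 0.5023, -0.2711]), array([ 0.6192, -0.232 ])]
```

{"op": "drive_tool", "data": {
  "plan": [
    [0,0,0,0,0,0,10],
    [0,0,0,0,0,0,10],
    [0,0,0,0,0,0,10],
    [0,0,0,0,0,0,10]
  ],
  "newtons": 40
}}

```text
time: 6.0
position: [0.6451, 0.0608, 0.1218]
tool_rot: [-0.012, -0.707, 0.707, 0.012]
ft_force: [-0.2, 0.1, 0.2]
grip_width: 0.01
```

{"op": "drive_tool", "data": {
  "plan": [
    [0,-10,0,0,0,0,10],
    [0,-30,0,0,0,0,10],
    [0,-60,0,0,0,0,10],
    [0,-95,0,0,0,0,10],
    [0,-95,0,0,0,0,10]
  ],
  "newtons": 40
}}

```text
time: 6.5
position: [0.6493, 0.0606, 0.2236]
tool_rot: [-0.016, -0.707, 0.707, 0.007]
ft_force: [0.8, -0.1, 0.3]
grip_width: 0.0099
```

The opening of 10 mm means the knob was missed. Looking at what happened.

```bash
python3 - <<'E'
from h import *
o,im=look("w3",[("lid_knob",.138)])
s=camera("side"); c=camera("scene")
z=lambda a: cv2.resize(a,(400,300),interpolation=3)
cv2.imwrite("pics/m3.png",np.vstack([np.hstack([z(im),z(s[120:240,200:360])]),np.hstack([z(c[130:280,130:330]),z(cv2.imread("pics/w2.png"))])]))
E
```

```text
t 6.5 tcp [0.6493 0.0606 0.2236] ft [ 0.7607 -0.1457  0.2771] grip 0.009881663505318173
lid_knob 0.78 [254.6 188.7] [0.6456 0.0623]
lid_knob 0.21 [507.1 108.9] [ 0.721  -0.1968]
```

View pics/m3.png

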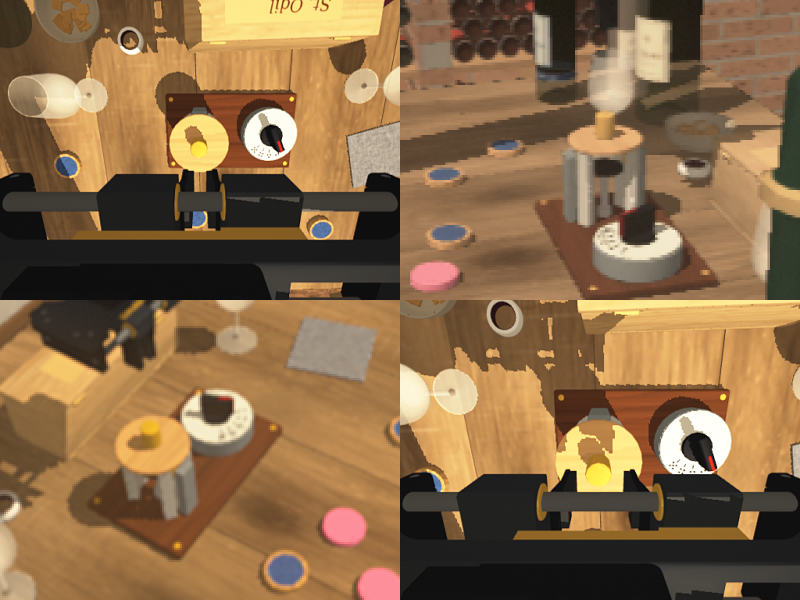

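```bash
python3 - <<'E'
from h import *
o3=get_obs(); q=o3["tool_rot"]
o1=dict(o3,position=np.array([.5858,-.001,.2198]),tool_rot=[0,-.7071,.7071,.0005])
A=np.zeros((3,3)); b=np.zeros(3)
L=[("wrist",(192.9,130.2),o1),("wrist",(254.6,188.7),o3),("scene",(205.8,193.6),None),("side",(281.5,170),None)]
for n,uv,o in L:
    for z in(.10,.138): print(n,z,ray(n,uv,z,o))
    c,p,M=cam(n,o); d=ray(n,uv,0,o)-p; d/=np.linalg.norm(d); Q=np.eye(3)-np.outer(d,d); A+=Q; b+=Q@p
P=np.linalg.solve(A,b); print(P,[proj(n,P,o)-uv for n,uv,o in L])
g=np.array(o3["position"]); print("tcp in scene/side",proj("scene",g),proj("side",g),proj("wrist",g,o3))
cv2.imwrite("pics/m4.png",np.hstack([cv2.resize(camera("side")[60:220,200:360],(400,400),interpolation=3),cv2.resize(camera("scene")[80:240,130:290],(400,400),interpolation=3)]))
E
```

```text
wrist 0.1 [0.6416 0.0721 0.1   ]
wrist 0.138 [0.6437 0.0634 0.138 ]
wrist 0.1 [0.6307 0.063  0.1   ]
wrist 0.138 [0.6413 0.0624 0.138 ]
scene 0.1 [0.6699 0.0322 0.1   ]
scene 0.138 [0.647  0.0572 0.138 ]
side 0.1 [0.6723 0.1376 0.1   ]
side 0.138 [0.6403 0.0408 0.138 ]
[0.6443 0.0605 0.1359] [array([ 3.1896, -0.6554]), array([ 1.7155, -3.2726]), array([0.2324, 1.9345]), array([-0.8215, -1.6972])]
tcp in scene/side [202.1224 171.6589] [280.5763 142.3397] [256.0843 211.7351]
```

View pics/m4.png

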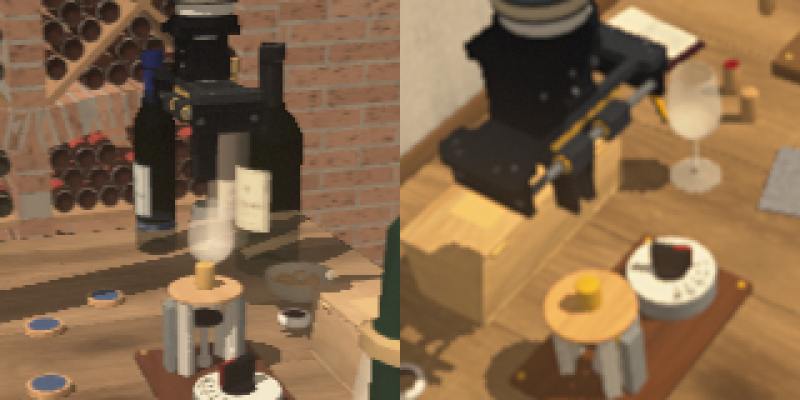

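The fingertips show higher in both fixed views than the projected TCP: side about (207,180) against (201,206) in the mosaic. I'll check the fingertip position in a zoom.

```bash
python3 - <<'E'
from h import *
o=get_obs(); g=np.array(o["position"]); print(g,R.from_quat(o["tool_rot"]).as_matrix()[:,1],o["q"])
w=camera("wrist"); s=camera("side"); c=camera("scene")
def mark(im,n,x0,y0,k,w=None):
    t=cv2.resize(im[y0:y0+60,x0:x0+60],(60*k,60*k),interpolation=cv2.INTER_NEAREST)
    for dz,col in((0,(0,0,255)),(.019,(0,255,0)),(.07,(255,0,0))):
        p=proj(n,g+[0,0,dz],o if n=="wrist" else None); print(n,dz,p); cv2.circle(t,(int((p[0]-x0)*k),int((p[1]-y0)*k)),3,col,-1)
    return t
cv2.imwrite("pics/m5.png",np.hstack([mark(w,"wrist",226,185,4),mark(s,"side",250,95,4),mark(c,"scene",172,125,4)]))
E
```

```text
[0.644  0.0608 0.2154] [-0.003   0.0002 -1.    ] [-0.0783  0.532   1.3406 -0.      1.272   1.5265]
wrist 0 [256.0842 211.7348]
wrist 0.019 [256.1054 221.0493]
wrist 0.07 [256.1889 257.8071]
side 0 [280.5369 142.5782]
side 0.019 [280.5296 136.2308]
side 0.07 [280.5096 118.7902]
scene 0 [202.2098 171.9014]
scene 0.019 [201.2056 165.6779]
scene 0.07 [198.318  147.7824]
```

View pics/m5.png

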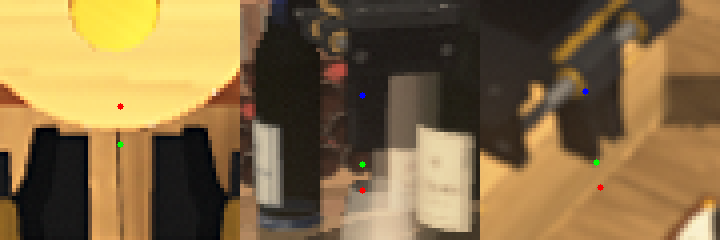

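The finger tips sit about 20–30 mm above the reported TCP in all three cameras, which explains passing just over the knob top. I'll descend again, guarding on force.

{"op": "drive_tool", "data": {
  "plan": [
    [0,0,0,0,0,0,60],
    [0,0,0,0,0,0,60],
    [0,0,0,0,0,0,60],
    [0,0,0,0,0,0,60],
    [0,0,0,0,0,0,60],
    [0,30,0,0,0,0,60],
    [0,60,0,0,0,0,60],
    [0,85,0,0,0,0,60],
    [0,93,0,0,0,0,60],
    [0,93,0,0,0,0,60]
  ]
}}

```text
time: 7.95
position: [0.6443, 0.0608, 0.1226]
tool_rot: [0.011, 0.707, -0.707, -0.013]
ft_force: [1.4, 0.1, 0.3]
grip_width: 0.0598
```

{"op": "drive_tool", "data": {
  "plan": [
    [0,2,0,0,0,0,60],
    [0,4,0,0,0,0,60],
    [0,6,0,0,0,0,60],
    [0,6,0,0,0,0,60]
  ]
}}

```text
time: 8.35
position: [0.6453, 0.0608, 0.1184]
tool_rot: [-0.012, -0.707, 0.707, 0.012]
ft_force: [-0.2, 0.0, 0.1]
grip_width: 0.06
```

{"op": "drive_tool", "data": {
  "plan": [
    [0,2,0,0,0,0,60],
    [0,4,0,0,0,0,60],
    [0,6,0,0,0,0,60],
    [0,6,0,0,0,0,60]
  ]
}}

```text
time: 8.75
position: [0.6448, 0.0608, 0.1113]
tool_rot: [0.012, 0.707, -0.707, -0.012]
ft_force: [0.3, -0.0, 0.2]
grip_width: 0.06
```

{"op": "drive_tool", "data": {
  "plan": [
    [0,2,0,0,0,0,60],
    [0,4,0,0,0,0,60],
    [0,4,0,0,0,0,60]
  ]
}}

```text
time: 9.05
position: [0.6448, 0.0608, 0.1074]
tool_rot: [0.012, 0.707, -0.707, -0.012]
ft_force: [0.2, -0.8, 0.0]
grip_width: 0.06
```

{"op": "drive_tool", "data": {
  "plan": [
    [0,2,0,0,0,0,60],
    [0,4,0,0,0,0,60],
    [0,6,0,0,0,0,60],
    [0,6,0,0,0,0,60]
  ]
}}

```text
time: 9.45
position: [0.6448, 0.0608, 0.1014]
tool_rot: [0.012, 0.707, -0.707, -0.012]
ft_force: [-0.2, -0.0, -0.4]
grip_width: 0.0599
```

```bash
python3 - <<'E'
from h import *
o,im=look("w6"); g=np.array(o["position"])
print(proj("side",g),proj("scene",g))
s=camera("side"); c=camera("scene")
cv2.imwrite("pics/m6.png",np.hstack([cv2.resize(im[120:260,180:330],(300,300),interpolation=3),cv2.resize(s[120:220,230:330],(300,300),interpolation=3)]))
E
```

```text
t 9.45 tcp [0.6448 0.0608 0.1014] ft [-0.2439 -0.0318 -0.3863] grip 0.059919230486216356
[280.8128 179.032 ] [207.2974 204.8737]
```

View pics/m6.png

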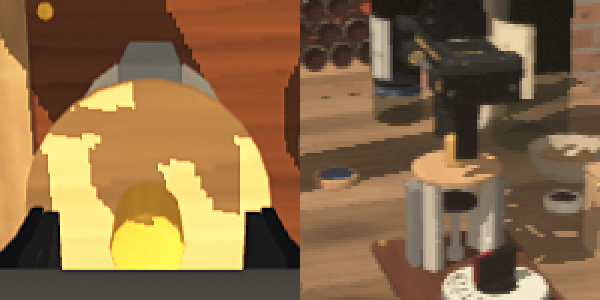

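The side view shows the fingers now straddling the knob, with tips a few mm above the disc. Closing.

{"op": "drive_tool", "data": {
  "plan": [
    [0,2,0,0,0,0,40],
    [0,2,0,0,0,0,15],
    [0,2,0,0,0,0,15],
    [0,2,0,0,0,0,15],
    [0,2,0,0,0,0,15],
    [0,2,0,0,0,0,15],
    [0,2,0,0,0,0,15]
  ],
  "newtons": 40
}}

```text
time: 10.3
position: [0.6451, 0.0609, 0.0999]
tool_rot: [0.012, 0.707, -0.707, -0.012]
ft_force: [0.5, 0.6, 0.6]
grip_width: 0.0224
```

{"op": "drive_tool", "data": {
  "plan": [
    [0,0,0,0,0,0,15],
    [0,-3,0,0,0,0,15],
    [0,-6,0,0,0,0,15],
    [0,-10,0,0,0,0,15],
    [0,-15,0,0,0,0,15],
    [0,-15,0,0,0,0,15]
  ],
  "newtons": 40
}}

```text
time: 10.9
position: [0.6459, 0.0607, 0.1159]
tool_rot: [-0.013, -0.707, 0.707, 0.011]
ft_force: [0.7, -0.1, -1.5]
grip_width: 0.0222
```

{"op": "drive_tool", "data": {
  "plan": [
    [0,-30,0,0,0,0,15],
    [0,-60,0,0,0,0,15],
    [5,-65,30,0,0,0,15],
    [10,-65,70,0,0,0,15],
    [16,-65,110,0,0,0,15],
    [22,-65,150,0,0,0,15],
    [28,-65,190,0,0,0,15],
    [34,-65,230,0,0,0,15],
    [40,-65,270,0,0,0,15],
    [45,-65,310,0,0,0,15]
  ],
  "newtons": 60
}}

```text
time: 11.9
position: [0.589, -0.249, 0.1799]
tool_rot: [0.012, 0.707, -0.707, -0.012]
ft_force: [0.3, -0.4, -1.3]
grip_width: 0.0222
```

{"op": "drive_tool", "data": {
  "plan": [
    [3,0,30,0,0,0,15],
    [5,0,62,0,0,0,15],
    [5,0,62,0,0,0,15],
    [5,20,62,0,0,0,15],
    [5,20,62,0,0,0,15]
  ],
  "newtons": 60
}}

```text
time: 12.4
position: [0.5805, -0.3076, 0.1573]
tool_rot: [0.01, 0.708, -0.706, -0.014]
ft_force: [-0.3, 0.2, -1.9]
grip_width: 0.0239
```

```bash
python3 - <<'E'
from h import *
o,im=look("w7"); 
s=camera("side"); 
cv2.imwrite("pics/m7.png",np.hstack([cv2.resize(im,(400,300)),cv2.resize(s[160:310,220:420],(400,300),interpolation=3)]))
E
```

```text
t 12.4 tcp [ 0.5805 -0.3076  0.1573] ft [-0.2757  0.1501 -1.9098] grip 0.023873379751773928
```

View pics/m7.png

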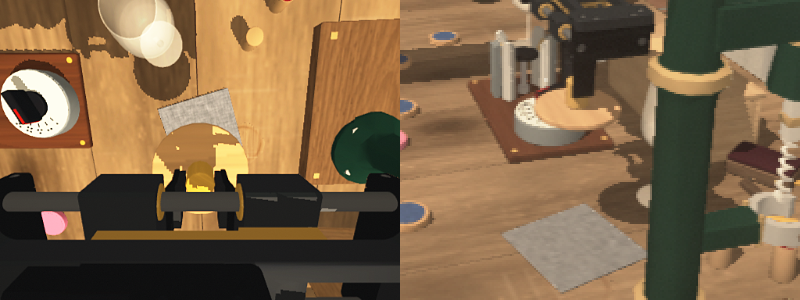

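The lid is held over the mat, slightly tilted. The mat's far edge is at (160,107)–(234,90) in the half-scale picture, so its centre is about (0.582, -0.315). Lowering, with contact checks near the end.

{"op": "drive_tool", "data": {
  "plan": [
    [-1,20,6,0,0,0,15],
    [-1,50,6,0,0,0,15],
    [-1,80,6,0,0,0,15],
    [-1,110,6,0,0,0,15],
    [-1,130,6,0,0,0,15],
    [-1,140,6,0,0,0,15],
    [-1,140,6,0,0,0,15]
  ]
}}

```text
time: 13.2
position: [0.5831, -0.3145, 0.019]
tool_rot: [0.011, 0.707, -0.707, -0.012]
ft_force: [0.3, 0.9, -1.9]
grip_width: 0.0225
```

{"op": "drive_tool", "data": {
  "plan": [
    [0,3,0,0,0,0,15],
    [0,6,0,0,0,0,15],
    [0,9,0,0,0,0,15],
    [0,9,0,0,0,0,15]
  ]
}}

```text
time: 13.6
position: [0.5834, -0.3154, 0.0111]
tool_rot: [-0.012, -0.707, 0.707, 0.012]
ft_force: [0.1, -0.3, -1.4]
grip_width: 0.0222
```

{"op": "drive_tool", "data": {
  "plan": [
    [0,3,0,0,0,0,15],
    [0,6,0,0,0,0,15],
    [0,6,0,0,0,0,15]
  ]
}}

```text
time: 13.9
position: [0.583, -0.3151, 0.0043]
tool_rot: [0.012, 0.707, -0.707, -0.012]
ft_force: [-0.2, 0.9, -2.1]
grip_width: 0.0221
```

{"op": "drive_tool", "data": {
  "plan": [
    [0,2,0,0,0,0,15],
    [0,4,0,0,0,0,15],
    [0,4,0,0,0,0,15]
  ]
}}

```text
time: 14.2
position: [0.5831, -0.3152, 0.0004]
tool_rot: [0.012, 0.707, -0.707, -0.012]
ft_force: [-0.8, -0.0, -1.7]
grip_width: 0.0221
```

```bash
python3 - <<'E'
from h import *
o,im=look("w8"); print(R.from_quat(o["tool_rot"]).as_matrix())
s=camera("side"); c=camera("scene")
cv2.imwrite("pics/m8.png",np.hstack([cv2.resize(s[200:330,240:400],(400,325),interpolation=3),cv2.resize(c[90:220,220:380],(400,325),interpolation=3)]))
E
```

```text
t 14.2 tcp [ 0.5831 -0.3152  0.0004] ft [-0.8454 -0.0197 -1.7008] grip 0.02206844879137776
[[-0.9994 -0.0005 -0.0339]
 [ 0.0339  0.0004 -0.9994]
 [ 0.0006 -1.     -0.0004]]
```

View pics/m8.png

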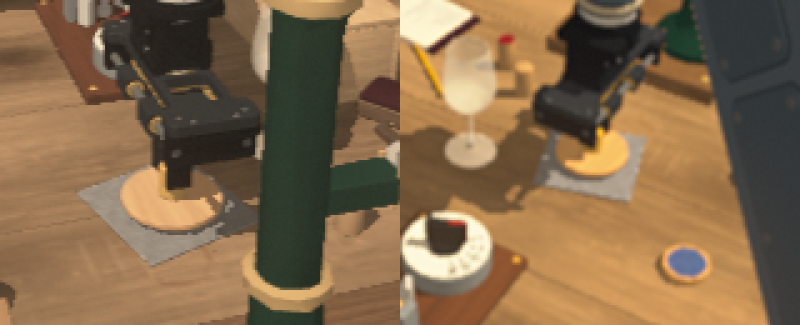

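The lid hovers just above the mat, level and centred. Lowering the last mm.

{"op": "drive_tool", "data": {
  "plan": [
    [0,2,0,0,0,0,15],
    [0,2,0,0,0,0,15]
  ]
}}

```text
time: 14.55
position: [0.5837, -0.3157, -0.001]
tool_rot: [-0.012, -0.707, 0.707, 0.012]
ft_force: [0.8, -0.8, -1.9]
grip_width: 0.0219
```

{"op": "drive_tool", "data": {
  "plan": [
    [0,2,0,0,0,0,15],
    [0,2,0,0,0,0,15]
  ]
}}

```text
time: 14.75
position: [0.5838, -0.3157, -0.0012]
tool_rot: [-0.012, -0.707, 0.707, 0.012]
ft_force: [-1.6, 1.9, 8.3]
grip_width: 0.0223
```

Contact at -0.001, as expected. Releasing and lifting; next is coaster A, the nearest at about (0.415, -0.208).

{"op": "drive_tool", "data": {
  "plan": [
    [0,-2,0,0,0,0,30],
    [0,-2,0,0,0,0,50],
    [0,-2,0,0,0,0,60],
    [0,-2,0,0,0,0,60],
    [0,-20,0,0,0,0,70],
    [0,-50,0,0,0,0,80],
    [0,-90,0,0,0,0,87],
    [20,-130,-15,0,0,0,87],
    [50,-130,-40,0,0,0,87],
    [70,-130,-60,0,0,0,87]
  ]
}}

```text
time: 15.75
position: [0.5144, -0.2523, 0.1282]
tool_rot: [-0.013, -0.707, 0.707, 0.012]
ft_force: [-0.4, 0.1, -0.3]
grip_width: 0.0857
```

{"op": "drive_tool", "data": {
  "plan": [
    [10,0,-20,0,0,0,87],
    [10,0,-20,0,0,0,87],
    [10,0,-20,0,0,0,87]
  ]
}}

```text
time: 16.05
position: [0.5067, -0.2331, 0.127]
tool_rot: [-0.012, -0.707, 0.707, 0.011]
ft_force: [-0.3, 0.6, -0.3]
grip_width: 0.0869
```

```bash
python3 - <<'E'
from h import *
o,im=look("w9",[("coaster_0_mid",.005),("lid_knob",.037)])
for b in blues("wrist",im,o): print(*b)
g=np.array(o["position"]); print(R.from_quat(o["tool_rot"]).as_matrix())
s=camera("scene");
for x in blues("scene",s): print("scene",*x)
camera("side")
for d in mark_of("side","coaster_0_mid")+spot_in("side","coaster_0_mid"): print("side",d["conf"],ray("side",d["location"],.005)[:2])
E
```

```text
t 16.05 tcp [ 0.5067 -0.2331  0.127 ] ft [-0.311   0.5545 -0.2723] grip 0.0869292489130826
coaster_0_mid 0.68 [236.5 248.5] [ 0.4111 -0.2045]
coaster_0_mid 0.3 [ 15.6 227.4] [0.4503 0.0783]
lid_knob 0.93 [335.1 107.6] [ 0.5844 -0.3169]
lid_knob 0.67 [57.2 51. ] [ 0.6459 -0.044 ]
[  8.8108 219.5991] 222 [0.4631 0.0791]
[237.595 241.7  ] 200 [ 0.4234 -0.2068]
[[-0.9994  0.001  -0.0332]
 [ 0.0332 -0.001  -0.9994]
 [-0.0011 -1.      0.001 ]]
scene [159.1909 331.2136] 220 [0.5821 0.3415]
scene [221.5758 327.6364] 66 [0.4718 0.2673]
side 0.61 [ 0.4124 -0.2104]
side 0.59 [ 0.4073 -0.1953]
```

{"op": "drive_tool", "data": {
  "plan": [
    [30,0,-10,0,0,0,87],
    [65,0,-22,0,0,0,87],
    [96,0,-22,0,0,0,87],
    [96,0,-22,0,0,0,87],
    [96,40,-22,0,0,0,87],
    [96,80,-22,0,0,0,87],
    [96,110,-22,0,0,0,87],
    [96,126,-22,0,0,0,87],
    [96,126,-22,0,0,0,87]
  ]
}}

```text
time: 17.3
position: [0.4109, -0.2074, -0.0013]
tool_rot: [0.011, 0.708, -0.706, -0.013]
ft_force: [0.1, -0.2, 0.3]
grip_width: 0.0867
```

{"op": "drive_tool", "data": {
  "plan": [
    [0,3,0,0,0,0,87],
    [0,6,0,0,0,0,87],
    [0,9,0,0,0,0,87],
    [0,9,0,0,0,0,87]
  ]
}}

```text
time: 17.7
position: [0.4113, -0.2077, -0.0078]
tool_rot: [-0.012, -0.707, 0.707, 0.012]
ft_force: [-0.2, 0.4, -0.1]
grip_width: 0.0869
```

{"op": "drive_tool", "data": {
  "plan": [
    [0,2,0,0,0,0,87],
    [0,4,0,0,0,0,87],
    [0,4,0,0,0,0,87]
  ]
}}

```text
time: 18.0
position: [0.4108, -0.2074, -0.0123]
tool_rot: [0.012, 0.707, -0.707, -0.012]
ft_force: [-0.6, -0.1, 0.4]
grip_width: 0.0872
```

{"op": "drive_tool", "data": {
  "plan": [
    [0,2,0,0,0,0,87],
    [0,4,0,0,0,0,87],
    [0,4,0,0,0,0,87]
  ]
}}

```text
time: 18.3
position: [0.4108, -0.2073, -0.0164]
tool_rot: [0.012, 0.707, -0.707, -0.012]
ft_force: [-0.4, -0.5, -0.2]
grip_width: 0.0872
```

{"op": "drive_tool", "data": {
  "plan": [
    [0,2,0,0,0,0,87],
    [0,2,0,0,0,0,87],
    [0,2,0,0,0,0,87]
  ]
}}

```text
time: 18.6
position: [0.4108, -0.2074, -0.0183]
tool_rot: [0.012, 0.707, -0.707, -0.012]
ft_force: [-1.1, -0.2, 0.4]
grip_width: 0.0871
```

{"op": "drive_tool", "data": {
  "plan": [
    [0,1,0,0,0,0,87],
    [0,2,0,0,0,0,87],
    [0,2,0,0,0,0,87]
  ]
}}

```text
time: 18.9
position: [0.4108, -0.2074, -0.0203]
tool_rot: [0.012, 0.707, -0.707, -0.012]
ft_force: [-0.3, -0.8, 0.1]
grip_width: 0.0867
```

```bash
python3 - <<'E'
from h import *
o,im=look("w10"); g=np.array(o["position"])
s=camera("side"); c=camera("scene")
print(proj("side",g),proj("scene",g))
cv2.imwrite("pics/m10.png",np.hstack([cv2.resize(s[210:310,160:280],(480,400),interpolation=3),cv2.resize(im[150:250,160:340],(300,400),interpolation=3)]))
E
```

```text
t 18.9 tcp [ 0.4108 -0.2074 -0.0203] ft [-0.3115 -0.8397  0.1253] grip 0.08670654191468512
[223.0975 276.7005] [332.8271 201.4462]
```

View pics/m10.png

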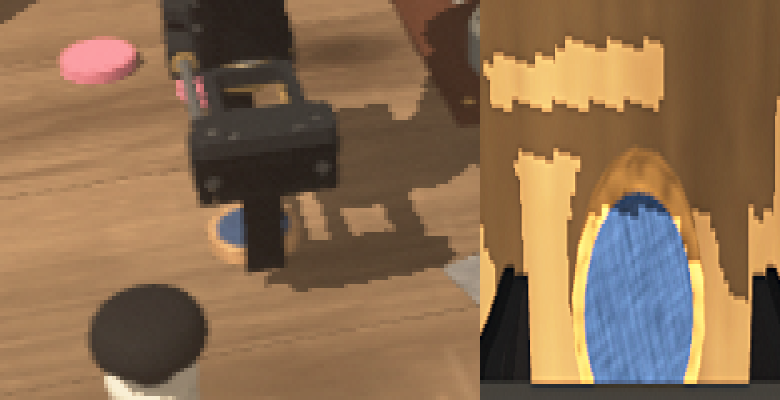

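The fingers straddle coaster A, with tips at about the counter in the side view. Closing on it.

{"op": "drive_tool", "data": {
  "plan": [
    [0,-1,0,0,0,0,70],
    [0,-1,0,0,0,0,50],
    [0,-1,0,0,0,0,45],
    [0,-1,0,0,0,0,45],
    [0,-1,0,0,0,0,45],
    [0,-1,0,0,0,0,45],
    [0,-1,0,0,0,0,45]
  ],
  "newtons": 30
}}

```text
time: 19.75
position: [0.4109, -0.2074, -0.0192]
tool_rot: [0.012, 0.707, -0.707, -0.012]
ft_force: [-0.4, -0.0, 0.4]
grip_width: 0.0463
```

```bash
python3 - <<'E'
from h import *
o,im=look("w11"); print(R.from_quat(o["tool_rot"]).as_matrix())
# front edge of coaster (tool -x side): scan columns for cork outline
cv2.imwrite("pics/m11.png",cv2.resize(im[150:250,190:320],(520,400),interpolation=3))
for b in blues("wrist",im,o): print(*b)
E
```

```text
t 19.75 tcp [ 0.4109 -0.2074 -0.0192] ft [-0.4344 -0.0423  0.3997] grip 0.04629868309768026
[[-0.9994 -0.0001 -0.0338]
 [ 0.0338  0.0001 -0.9994]
 [ 0.0001 -1.     -0.0001]]
[254.8295 223.6547] 2563 [ 0.4131 -0.2066]
```

The opening reads 46 mm for a 54 mm coaster, which is suspicious. I'll lower the close target and test whether the grip stalls.

{"op": "drive_tool", "data": {
  "plan": [
    [0,0,0,0,0,0,35],
    [0,0,0,0,0,0,35],
    [0,0,0,0,0,0,35]
  ],
  "newtons": 30
}}

```text
time: 20.1
position: [0.4109, -0.2075, -0.0192]
tool_rot: [-0.012, -0.707, 0.707, 0.012]
ft_force: [-0.0, 0.3, 0.6]
grip_width: 0.0363
```

```bash
python3 - <<'E'
from h import *
o,im=look("w12")
for b in blues("wrist",im,o): print(*b)
for r in (200,210,215,220,225,230,235,240):
    g=im[r].astype(int); v=g.max(1); L=np.where(v<60)[0]; l=L[L<256]; rr=L[L>256]
    hsv=cv2.cvtColor(im[r:r+1],cv2.COLOR_BGR2HSV)[0]; bl=np.where((hsv[:,0]>95)&(hsv[:,0]<125)&(hsv[:,1]>80))[0]
    print(r,"dark inner",l.max() if l.size else None,rr.min() if rr.size else None,"blue",(bl.min(),bl.max()) if bl.size else None)
E
```

```text
t 20.1 tcp [ 0.4109 -0.2075 -0.0192] ft [-0.0199  0.3163  0.5928] grip 0.03634988658599487
[255.1863 223.3333] 2421 [ 0.4134 -0.2069]
200 dark inner None None blue (np.int64(242), np.int64(267))
210 dark inner None None blue (np.int64(229), np.int64(280))
215 dark inner None None blue (np.int64(226), np.int64(283))
220 dark inner 227 284 blue (np.int64(214), np.int64(298))
225 dark inner 227 284 blue (np.int64(39), np.int64(502))
230 dark inner 227 284 blue (np.int64(41), np.int64(409))
235 dark inner 227 284 blue (np.int64(42), np.int64(416))
240 dark inner 228 284 blue (np.int64(42), np.int64(423))
```

The fingers closed above the coaster, so the real tips are 30 mm or more behind the reported TCP. Opening and feeling down for the counter.

{"op": "drive_tool", "data": {
  "plan": [
    [0,0,0,0,0,0,87],
    [0,0,0,0,0,0,87],
    [0,0,0,0,0,0,87],
    [0,0,0,0,0,0,87],
    [0,0,0,0,0,0,87],
    [0,0,0,0,0,0,87],
    [0,0,0,0,0,0,87],
    [0,2,0,0,0,0,87],
    [0,4,0,0,0,0,87],
    [0,4,0,0,0,0,87]
  ]
}}

```text
time: 21.15
position: [0.4107, -0.2073, -0.0235]
tool_rot: [0.012, 0.707, -0.707, -0.012]
ft_force: [0.3, -0.3, -0.0]
grip_width: 0.0865
```

{"op": "drive_tool", "data": {
  "plan": [
    [0,2,0,0,0,0,87],
    [0,4,0,0,0,0,87],
    [0,4,0,0,0,0,87]
  ]
}}

```text
time: 21.45
position: [0.4108, -0.2073, -0.0275]
tool_rot: [0.012, 0.707, -0.707, -0.012]
ft_force: [-0.8, 0.3, 0.4]
grip_width: 0.0869
```

{"op": "drive_tool", "data": {
  "plan": [
    [0,2,0,0,0,0,87],
    [0,2,0,0,0,0,87]
  ]
}}

```text
time: 21.65
position: [0.4108, -0.2074, -0.0294]
tool_rot: [0.012, 0.707, -0.707, -0.012]
ft_force: [-0.3, -0.3, -0.2]
grip_width: 0.0872
```

{"op": "drive_tool", "data": {
  "plan": [
    [0,2,0,0,0,0,87],
    [0,2,0,0,0,0,87]
  ]
}}

```text
time: 21.85
position: [0.4108, -0.2074, -0.0314]
tool_rot: [0.012, 0.707, -0.707, -0.012]
ft_force: [0.1, -0.7, 1.0]
grip_width: 0.0871
```

{"op": "drive_tool", "data": {
  "plan": [
    [0,1,0,0,0,0,87],
    [0,1,0,0,0,0,87]
  ]
}}

```text
time: 22.05
position: [0.4108, -0.2074, -0.0323]
tool_rot: [0.012, 0.707, -0.707, -0.012]
ft_force: [-0.6, -0.8, -0.4]
grip_width: 0.0869
```

{"op": "drive_tool", "data": {
  "plan": [
    [0,0,0,0,0,0,45],
    [0,0,0,0,0,0,45],
    [0,0,0,0,0,0,45],
    [0,0,0,0,0,0,45],
    [0,0,0,0,0,0,45],
    [0,0,0,0,0,0,45],
    [0,0,0,0,0,0,45]
  ],
  "newtons": 30
}}

```text
time: 22.75
position: [0.4109, -0.2074, -0.0322]
tool_rot: [-0.012, -0.707, 0.707, 0.012]
ft_force: [0.3, -0.9, 0.7]
grip_width: 0.0528
```

Gripped at 53 mm with reading -0.032 and coaster mid at 0.005, so coaster mid ≈ reading + 37 mm. Lifting and carrying it over the mouth.

{"op": "drive_tool", "data": {
  "plan": [
    [0,-5,0,0,0,0,45],
    [0,-30,0,0,0,0,45],
    [0,-70,0,0,0,0,45],
    [0,-110,0,0,0,0,45],
    [-10,-150,-15,0,0,0,45],
    [-40,-160,-50,0,0,0,45],
    [-70,-160,-85,0,0,0,45],
    [-100,-160,-120,0,0,0,45],
    [-130,-160,-155,0,0,0,45],
    [-160,-160,-190,0,0,0,45]
  ],
  "newtons": 50
}}

```text
time: 23.75
position: [0.5779, -0.0213, 0.1282]
tool_rot: [-0.012, -0.707, 0.707, 0.012]
ft_force: [0.8, -0.9, 0.1]
grip_width: 0.0527
```

{"op": "drive_tool", "data": {
  "plan": [
    [-25,0,-35,0,0,0,45],
    [-50,0,-65,0,0,0,45],
    [-64,0,-87,0,0,0,45],
    [-64,0,-87,0,0,0,45],
    [-64,0,-87,0,0,0,45]
  ],
  "newtons": 50
}}

```text
time: 24.25
position: [0.6432, 0.0622, 0.1275]
tool_rot: [-0.011, -0.707, 0.707, 0.012]
ft_force: [0.8, -0.1, -1.2]
grip_width: 0.0524
```

```bash
python3 - <<'E'
from h import *
o,im=look("w13"); print(R.from_quat(o["tool_rot"]).as_matrix())
print("shift to mouth",shift([.6437,.0618,.128],o=o))
g=np.array(o["position"]); b=[x for x in blues("wrist",im,o,z=g[2]+.042)]
for x in b: print(*x)
c=camera("scene"); s=camera("side")
for n,i in(("scene",c),("side",s)):
    for x in blues(n,i,z=g[2]+.042): print(n,*x)
cv2.imwrite("pics/m13.png",np.hstack([cv2.resize(im[60:260,150:360],(420,400),interpolation=3),cv2.resize(s[90:240,220:350],(347,400),interpolation=3)]))
E
```

```text
t 24.25 tcp [0.6432 0.0622 0.1275] ft [ 0.8106 -0.1467 -1.2144] grip 0.052436487304532035
[[-0.9995 -0.0016 -0.0324]
 [ 0.0324 -0.0004 -0.9995]
 [ 0.0016 -1.      0.0005]]
shift to mouth (array([-0.4674, -0.4891,  0.3599]), np.float64(-91.85805632992383))
[255.7432 227.2934] 2379 [0.6485 0.0623]
[ 45.6988 229.5117] 342 [0.6511 0.1946]
scene [206.75   187.1316] 76 [0.6376 0.0609]
scene [221.2771 323.1429] 231 [0.4323 0.306 ]
scene [159.5924 330.8696] 184 [0.5151 0.3705]
side [260.5872  86.9817] 109 [0.9403 1.3457]
```

View pics/m13.png

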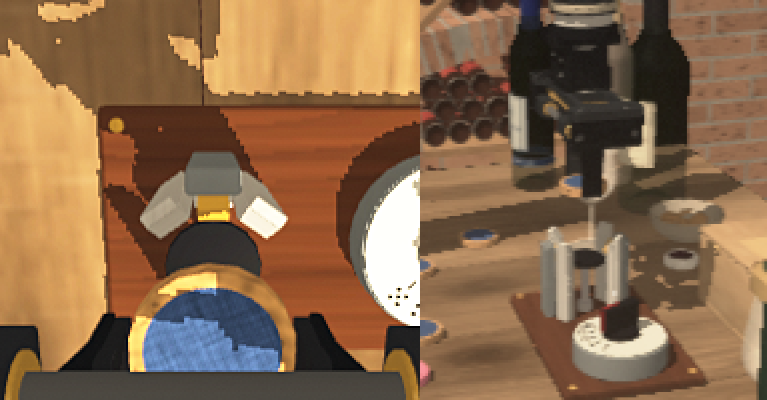

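The coaster is held flat over the magazine: front rim at crop (215,262), +x catch housing at (213,152–190), dark follower disc below. Checking the x alignment from those edges.

```bash
python3 - <<'E'
from h import *
o=get_obs(); g=np.array(o["position"])
f=lambda u,v,z: ray("wrist",(u/2+150,v/2+60),z,o)
print("coaster front edge",f(214,262,g[2]+.042)," -> centre x",f(214,262,g[2]+.042)[0]-.027)
print("housing outer edge",f(213,152,.100),"-> axis x",f(213,152,.100)[0]-.05)
print("post outer corners",f(140,222,.109),f(288,222,.109)); 
print("screw",f(116,125,.0145))
E
```

```text
coaster front edge [0.6719 0.0592 0.1697]  -> centre x 0.6449273873886173
housing outer edge [0.6992 0.0585 0.1   ] -> axis x 0.6492412069436226
post outer corners [0.6727 0.0894 0.109 ] [0.6706 0.0286 0.109 ]
screw [0.7094 0.1125 0.0145]
```

{"op": "drive_tool", "data": {
  "plan": [
    [1,15,0,0,0,0,45],
    [1,30,0,0,0,0,45],
    [1,45,0,0,0,0,45],
    [1,55,0,0,0,0,45],
    [1,62,0,0,0,0,45],
    [1,62,0,0,0,0,45]
  ],
  "newtons": 60
}}

```text
time: 25.0
position: [0.6428, 0.0617, 0.0646]
tool_rot: [0.012, 0.707, -0.707, -0.012]
ft_force: [-0.0, -0.2, -0.2]
grip_width: 0.0523
```

{"op": "drive_tool", "data": {
  "plan": [
    [0,3,0,0,0,0,45],
    [0,6,0,0,0,0,45],
    [0,9,0,0,0,0,45],
    [0,9,0,0,0,0,45]
  ]
}}

```text
time: 25.4
position: [0.6436, 0.0619, 0.0568]
tool_rot: [0.012, 0.707, -0.707, -0.012]
ft_force: [0.7, 0.7, -0.3]
grip_width: 0.052
```

{"op": "drive_tool", "data": {
  "plan": [
    [0,3,0,0,0,0,45],
    [0,6,0,0,0,0,45],
    [0,6,0,0,0,0,45]
  ]
}}

```text
time: 25.7
position: [0.6434, 0.0618, 0.051]
tool_rot: [-0.012, -0.707, 0.707, 0.012]
ft_force: [0.2, 0.5, 3.3]
grip_width: 0.0522
```

{"op": "drive_tool", "data": {
  "plan": [
    [0,3,0,0,0,0,45],
    [0,6,0,0,0,0,45],
    [0,6,0,0,0,0,45]
  ]
}}

```text
time: 26.0
position: [0.6434, 0.0618, 0.0444]
tool_rot: [0.012, 0.707, -0.707, -0.012]
ft_force: [1.3, 0.5, -0.2]
grip_width: 0.0522
```

{"op": "drive_tool", "data": {
  "plan": [
    [0,3,0,0,0,0,45],
    [0,6,0,0,0,0,45],
    [0,6,0,0,0,0,45]
  ]
}}

```text
time: 26.3
position: [0.6431, 0.0618, 0.0383]
tool_rot: [0.012, 0.707, -0.707, -0.012]
ft_force: [0.8, -0.1, 1.7]
grip_width: 0.0523
```

{"op": "drive_tool", "data": {
  "plan": [
    [0,2,0,0,0,0,45],
    [0,3,0,0,0,0,45],
    [0,3,0,0,0,0,45]
  ]
}}

```text
time: 26.6
position: [0.6432, 0.0618, 0.0356]
tool_rot: [-0.012, -0.707, 0.707, 0.012]
ft_force: [1.8, -0.4, 1.7]
grip_width: 0.0523
```

```bash
python3 - <<'E'
from h import *
o,im=look("w14"); g=np.array(o["position"])
c=camera("scene"); s=camera("side")
cv2.imwrite("pics/m14.png",np.hstack([cv2.resize(im[60:260,150:360],(420,400),interpolation=3),cv2.resize(s[150:230,245:315],(350,400),interpolation=3)]))
E
```

```text
t 26.6 tcp [0.6432 0.0618 0.0356] ft [ 1.8209 -0.3777  1.7491] grip 0.05232078416312344
```

View pics/m14.png

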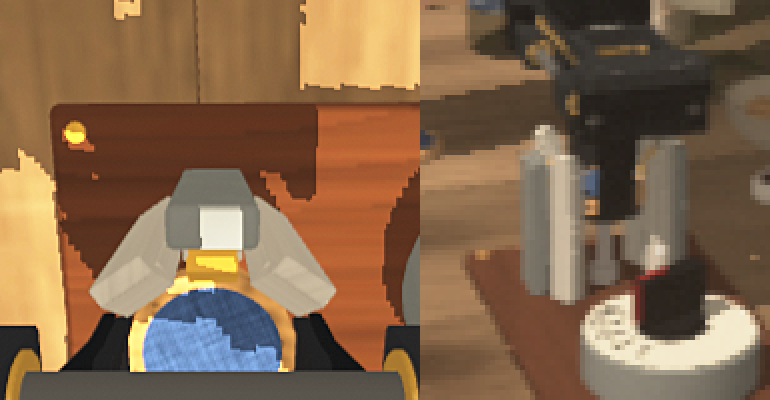

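The coaster is in the bore with its inlay unmoved in the hand (crop row 290, as before) and the catch nose over its rim. Pressing 1 mm more, then releasing and lifting.

{"op": "drive_tool", "data": {
  "plan": [
    [0,1,0,0,0,0,45],
    [0,1,0,0,0,0,60],
    [0,1,0,0,0,0,70],
    [0,1,0,0,0,0,70],
    [0,1,0,0,0,0,70],
    [0,-20,0,0,0,0,70],
    [0,-50,0,0,0,0,87],
    [0,-80,0,0,0,0,87],
    [0,-110,0,0,0,0,87],
    [0,-110,0,0,0,0,87]
  ]
}}

```text
time: 27.75
position: [0.6465, 0.0617, 0.1506]
tool_rot: [-0.015, -0.707, 0.707, 0.009]
ft_force: [1.3, 0.8, 1.1]
grip_width: 0.086
```

```bash
python3 - <<'E'
from h import *
o,im=look("w15"); c=camera("scene"); s=camera("side")
for n,i in(("wrist",im),("scene",c),("side",s)):
    for x in blues(n,i,o if n=="wrist" else None): print(n,*x)
print("expected inlay px at top .081 / .099:",[ (proj("wrist",[.6435,.0615,z],o),proj("scene",[.6435,.0615,z])) for z in(.081,.099)])
E
```

```text
t 27.75 tcp [0.6465 0.0617 0.1506] ft [1.3143 0.8253 1.0635] grip 0.0859895229385555
wrist [255.7329 192.3808] 1284 [0.6229 0.0628]
wrist [ 50.3611 218.8833] 180 [0.5948 0.3408]
scene [207.8462 209.8654] 52 [0.685  0.0179]
scene [221.2974 323.1724] 232 [0.4778 0.2595]
scene [159.7317 330.5122] 205 [0.5821 0.3397]
side [260.6486  86.955 ] 111 [1.2116 2.3313]
expected inlay px at top .081 / .099: [(array([256.2991, 191.6816]), array([208.4107, 210.5075])), (array([256.3371, 196.627 ]), array([207.6646, 205.8863]))]
```

The inlay projects at scene (207.8,209.9), matching a top height of 0.081 (210.5) rather than resting on the catches (205.9), so the first one is caught. Next is coaster B: look, then grasp.

{"op": "drive_tool", "data": {
  "plan": [
    [30,-20,-5,0,0,0,87],
    [65,-40,-10,0,0,0,87],
    [93,-50,-15,0,0,0,87],
    [93,-50,-15,0,0,0,87],
    [93,-50,-15,0,0,0,87]
  ]
}}

```text
time: 28.4
position: [0.55, 0.0801, 0.1948]
tool_rot: [-0.011, -0.707, 0.707, 0.012]
ft_force: [0.2, -0.4, 0.3]
grip_width: 0.0873
```

```bash
cat >> h.py <<'E'
def inlays(o,im,z=.010):  # ellipse fit on inlay contours
    hsv=cv2.cvtColor(im,cv2.COLOR_BGR2HSV); m=cv2.inRange(hsv,(98,80,30),(128,255,255))
    for c in cv2.findContours(m,cv2.RETR_EXTERNAL,cv2.CHAIN_APPROX_NONE)[0]:
        if cv2.contourArea(c)>60:
            W=np.array([ray("wrist",p[0],z,o)[:2] for p in c]); (x,y),r=cv2.minEnclosingCircle(W.astype(np.float32)*1000)
            print("inlay px",c.mean((0,1)),"world mm",round(x,1),round(y,1),"r",round(r,1))
E
python3 - <<'E'
from h import *
o,im=look("w16",[("coaster_0_mid",.005)]); inlays(o,im); print(R.from_quat(o["tool_rot"]).as_matrix()[:,2])
c=camera("scene")
for x in blues("scene",c): print(*x)
E
```

```text
t 28.4 tcp [0.55   0.0801 0.1948] ft [ 0.178  -0.3521  0.2823] grip 0.08734411341500671
coaster_0_mid 0.73 [269.3  94.5] [0.6487 0.0587]
inlay px [259.9722 229.9306] world mm 451.0 77.2 r 21.0
inlay px [139.5135 218.0135] world mm 476.3 260.4 r 21.2
inlay px [ 71.9881 150.9405] world mm 581.4 341.0 r 21.3
inlay px [269.5625  94.9732] world mm 647.3 58.6 r 26.4
[-0.0335 -0.9994  0.    ]
[209.3387 209.3871] 62 [0.6825 0.0145]
[221.3333 323.1602] 231 [0.4778 0.2594]
[159.5668 330.5304] 247 [0.5824 0.34  ]
```

```bash
python3 - <<'E'
from h import *
for p in((302,243),(320,274)): print(ray("scene",p,.01))
im=cv2.imread("pics/w0.png"); o0=dict(get_obs(),position=np.array([.589,-.1187,.2995]),tool_rot=[-0.0, -0.707, 0.707, -0.001])
hsv=cv2.cvtColor(im,cv2.COLOR_BGR2HSV); m=cv2.inRange(hsv,(160,60,120),(180,255,255)); k,_,st,ce=cv2.connectedComponentsWithStats(m)
for i in range(1,k):
    if st[i,4]>60: print(ce[i],st[i,4],ray("wrist",ce[i],.01,o0)[:2])
print(shift([.451,.0772,-.0322]))
E
```

```text
[ 0.4183 -0.0153  0.01  ]
[0.3432 0.0419 0.01  ]
[457.7712  41.9739] 153 [ 0.7778 -0.4479]
[204.3799 238.0396] 379 [ 0.4266 -0.0168]
[181.7292 277.8014] 277 [0.3362 0.0346]
(array([ 99.9018, 226.9712,   5.9051]), np.float64(-91.9608865259855))
```

{"op": "drive_tool", "data": {
  "plan": [
    [35,20,2,0,0,0,80],
    [70,50,4,0,0,0,78],
    [100,80,6,0,0,0,76],
    [100,120,6,0,0,0,76],
    [100,160,6,0,0,0,76],
    [100,190,6,0,0,0,76],
    [100,215,6,0,0,0,76],
    [100,225,6,0,0,0,76],
    [100,227,6,0,0,0,76],
    [100,227,6,0,0,0,76]
  ]
}}

```text
time: 29.55
position: [0.4511, 0.0773, -0.0313]
tool_rot: [-0.012, -0.707, 0.707, 0.012]
ft_force: [-0.4, 0.6, 0.9]
grip_width: 0.0759
```

{"op": "drive_tool", "data": {
  "plan": [
    [0,0,0,0,0,0,45],
    [0,0,0,0,0,0,45],
    [0,0,0,0,0,0,45],
    [0,0,0,0,0,0,45],
    [0,0,0,0,0,0,45],
    [0,0,0,0,0,0,45]
  ],
  "newtons": 40
}}

```text
time: 30.15
position: [0.4511, 0.0774, -0.0305]
tool_rot: [-0.012, -0.707, 0.707, 0.011]
ft_force: [-0.1, -1.1, 6.1]
grip_width: 0.052
```

{"op": "drive_tool", "data": {
  "plan": [
    [0,-5,0,0,0,0,45],
    [0,-30,0,0,0,0,45],
    [0,-70,0,0,0,0,45],
    [0,-110,0,0,0,0,45],
    [-20,-150,1,0,0,0,45],
    [-60,-160,3,0,0,0,45],
    [-100,-160,5,0,0,0,45],
    [-140,-160,7,0,0,0,45],
    [-175,-160,8,0,0,0,45],
    [-193,-160,9,0,0,0,45]
  ],
  "newtons": 60
}}

```text
time: 31.15
position: [0.6461, 0.0614, 0.129]
tool_rot: [-0.013, -0.707, 0.707, 0.011]
ft_force: [-0.9, 0.8, 0.2]
grip_width: 0.0518
```

{"op": "drive_tool", "data": {
  "plan": [
    [0,0,0,0,0,0,45],
    [0,0,0,0,0,0,45]
  ]
}}

```text
time: 31.35
position: [0.6414, 0.062, 0.1281]
tool_rot: [0.011, 0.707, -0.707, -0.013]
ft_force: [-0.4, 0.5, -0.4]
grip_width: 0.0519
```

```bash
cat >> h.py <<'E'
def held():   # held coaster: inlay front row & centre column in wrist view, pose and shift to bore
    o,im=look("held"); hsv=cv2.cvtColor(im,cv2.COLOR_BGR2HSV); m=cv2.inRange(hsv,(98,80,30),(128,255,255))
    k,l,st,ce=cv2.connectedComponentsWithStats(m); i=max(range(1,k),key=lambda j:(abs(ce[j][0]-256)<40)*st[j,4])
    ys,xs=np.where(l==i); print("inlay top row",ys.min(),"cols",xs.min(),xs.max(),"area",st[i,4]); print("to bore",shift([.6435,.0618,o["position"][2]],o=o))
E
python3 - <<'E'
from h import *
import glob
im=cv2.imread("pics/w13.png"); hsv=cv2.cvtColor(im,cv2.COLOR_BGR2HSV); m=cv2.inRange(hsv,(98,80,30),(128,255,255))[:, 200:320]
ys,xs=np.where(m>0); print("ref A",ys.min(),xs.min()+200,xs.max()+200)
held()
E
```

```text
ref A 171 214 290
t 31.35 tcp [0.6414 0.062  0.1281] ft [-0.3761  0.526  -0.3758] grip 0.051914451302289194
inlay top row 202 cols 222 290 area 2528
to bore (array([-2.091 , -0.0065,  0.1288]), np.float64(-91.94209006995621))
```

{"op": "drive_tool", "data": {
  "plan": [
    [1,15,0,0,0,0,45],
    [1,30,0,0,0,0,45],
    [1,45,0,0,0,0,45],
    [1,58,0,0,0,0,45],
    [1,66,0,0,0,0,45],
    [1,69,0,0,0,0,45],
    [1,69,0,0,0,0,45]
  ],
  "newtons": 60
}}

```text
time: 32.1
position: [0.6425, 0.0618, 0.0593]
tool_rot: [-0.012, -0.707, 0.707, 0.012]
ft_force: [1.2, -0.7, 0.5]
grip_width: 0.0519
```

{"op": "drive_tool", "data": {
  "plan": [
    [0,4,0,0,0,0,45],
    [0,8,0,0,0,0,45],
    [0,8,0,0,0,0,45]
  ]
}}

```text
time: 32.4
position: [0.6428, 0.0618, 0.0521]
tool_rot: [-0.013, -0.707, 0.707, 0.011]
ft_force: [0.9, 0.7, 1.4]
grip_width: 0.0522
```

{"op": "drive_tool", "data": {
  "plan": [
    [0,4,0,0,0,0,45],
    [0,8,0,0,0,0,45],
    [0,8,0,0,0,0,45]
  ]
}}

```text
time: 32.7
position: [0.6425, 0.0618, 0.0436]
tool_rot: [-0.012, -0.707, 0.707, 0.012]
ft_force: [1.5, 0.2, 1.3]
grip_width: 0.0517
```

{"op": "drive_tool", "data": {
  "plan": [
    [0,4,0,0,0,0,45],
    [0,8,0,0,0,0,45],
    [0,9,0,0,0,0,45],
    [0,9,0,0,0,0,45]
  ]
}}

```text
time: 33.1
position: [0.6422, 0.0618, 0.0344]
tool_rot: [-0.012, -0.707, 0.707, 0.012]
ft_force: [2.3, -1.0, 2.6]
grip_width: 0.0521
```

{"op": "drive_tool", "data": {
  "plan": [
    [0,0,0,0,0,0,60],
    [0,0,0,0,0,0,70],
    [0,0,0,0,0,0,70],
    [0,0,0,0,0,0,70],
    [0,0,0,0,0,0,70],
    [0,-20,0,0,0,0,70],
    [0,-50,0,0,0,0,75],
    [0,-80,0,0,0,0,80],
    [0,-110,0,0,0,0,80],
    [0,-110,0,0,0,0,80]
  ]
}}

```text
time: 34.1
position: [0.6456, 0.0618, 0.1498]
tool_rot: [-0.015, -0.707, 0.707, 0.008]
ft_force: [0.2, -0.5, 0.6]
grip_width: 0.0793
```

```bash
python3 - <<'E'
from h import *
o,im=look("w17"); c=camera("scene")
for n,i in(("wrist",im),("scene",c)):
    for x in blues(n,i,o if n=="wrist" else None): print(n,*x)
print([ (proj("wrist",[.6435,.0615,z],o),proj("scene",[.6435,.0615,z])) for z in(.081,.099)])
E
```

```text
t 34.1 tcp [0.6456 0.0618 0.1498] ft [ 0.1858 -0.4738  0.5645] grip 0.07928267911548484
wrist [255.8036 191.8222] 1288 [0.623  0.0627]
wrist [ 49.3913 219.0483] 207 [0.5941 0.3416]
scene [208.1525 209.9322] 59 [0.6841 0.0177]
scene [221.2771 323.1429] 231 [0.4779 0.2595]
scene [159.6957 330.5024] 207 [0.5822 0.3398]
[(array([256.3333, 191.0741]), array([208.4107, 210.5075])), (array([256.3735, 195.992 ]), array([207.6646, 205.8863]))]
```

The second is caught too, at the same inlay level. Looking at C and D.

{"op": "drive_tool", "data": {
  "plan": [
    [20,-20,-35,0,0,0,80],
    [40,-40,-75,0,0,0,80],
    [60,-50,-115,0,0,0,80],
    [80,-50,-150,0,0,0,80],
    [99,-50,-187,0,0,0,80],
    [99,-50,-187,0,0,0,80],
    [99,-50,-187,0,0,0,80]
  ]
}}

```text
time: 34.9
position: [0.5479, 0.2526, 0.1931]
tool_rot: [-0.01, -0.707, 0.708, 0.012]
ft_force: [0.8, 0.1, -0.3]
grip_width: 0.0798
```

```bash
python3 - <<'E'
from h import *
o,im=look("w18"); inlays(o,im); print(shift([.4763,.2604,-.0315],o=o))
E
```

```text
t 34.9 tcp [0.5479 0.2526 0.1931] ft [ 0.8241  0.1138 -0.2639] grip 0.07984646120163998
inlay px [252.6933 213.3067] world mm 476.8 259.6 r 21.2
inlay px [192.5714 145.0714] world mm 581.7 340.4 r 21.2
inlay px [429.5614  87.4912] world mm 647.9 17.9 r 26.4
inlay px [15.3311 38.0405] world mm 726.3 566.3 r 35.3
(array([ 71.1411, 224.8477,  -5.8367]), np.float64(-91.79731259534222))
```

{"op": "drive_tool", "data": {
  "plan": [
    [35,20,-3,0,0,0,80],
    [70,50,-6,0,0,0,80],
    [70,80,-6,0,0,0,80],
    [70,120,-6,0,0,0,80],
    [70,160,-6,0,0,0,80],
    [70,195,-6,0,0,0,80],
    [70,215,-6,0,0,0,80],
    [70,224,-6,0,0,0,80],
    [70,224,-6,0,0,0,80]
  ]
}}

```text
time: 35.85
position: [0.4795, 0.2591, -0.0307]
tool_rot: [-0.012, -0.707, 0.707, 0.014]
ft_force: [0.0, 0.6, 0.8]
grip_width: 0.0796
```

{"op": "drive_tool", "data": {
  "plan": [
    [0,0,0,0,0,0,45],
    [0,0,0,0,0,0,45],
    [0,0,0,0,0,0,45],
    [0,0,0,0,0,0,45],
    [0,0,0,0,0,0,45],
    [0,0,0,0,0,0,45],
    [0,0,0,0,0,0,45]
  ],
  "newtons": 40
}}

```text
time: 36.55
position: [0.4803, 0.2607, -0.0284]
tool_rot: [0.012, 0.707, -0.707, -0.011]
ft_force: [0.1, 0.2, 6.4]
grip_width: 0.0523
```

{"op": "drive_tool", "data": {
  "plan": [
    [0,-5,0,0,0,0,45],
    [0,-30,0,0,0,0,45],
    [0,-70,0,0,0,0,45],
    [0,-110,0,0,0,0,45],
    [-20,-150,23,0,0,0,45],
    [-50,-160,57,0,0,0,45],
    [-80,-160,91,0,0,0,45],
    [-110,-160,125,0,0,0,45],
    [-140,-160,159,0,0,0,45],
    [-165,-160,187,0,0,0,45]
  ],
  "newtons": 60
}}

```text
time: 37.55
position: [0.6395, 0.0659, 0.1309]
tool_rot: [-0.012, -0.707, 0.707, 0.012]
ft_force: [-0.0, 0.3, 0.1]
grip_width: 0.0512
```

{"op": "drive_tool", "data": {
  "plan": [
    [-6,0,6,0,0,0,45],
    [-6,0,6,0,0,0,45],
    [-6,0,6,0,0,0,45],
    [-6,0,6,0,0,0,45]
  ]
}}

```text
time: 37.95
position: [0.6425, 0.0635, 0.1306]
tool_rot: [0.011, 0.707, -0.707, -0.012]
ft_force: [-0.1, 1.1, -0.7]
grip_width: 0.0512
```

```bash
python3 -c "
from h import *
held()"
```

```text
t 37.95 tcp [0.6425 0.0635 0.1306] ft [-0.0786  1.0722 -0.7114] grip 0.05116840552300376
inlay top row 206 cols 223 289 area 2202
to bore (array([-1.0804, -0.0029,  1.6291]), np.float64(-91.83898369374586))
```

{"op": "drive_tool", "data": {
  "plan": [
    [-2,15,1.6,0,0,0,45],
    [-2,30,1.6,0,0,0,45],
    [-2,45,1.6,0,0,0,45],
    [-2,58,1.6,0,0,0,45],
    [-2,66,1.6,0,0,0,45],
    [-2,69,1.6,0,0,0,45],
    [-2,69,1.6,0,0,0,45]
  ],
  "newtons": 60
}}

```text
time: 38.7
position: [0.6465, 0.0603, 0.061]
tool_rot: [0.012, 0.707, -0.707, -0.012]
ft_force: [1.7, 0.9, -1.2]
grip_width: 0.0512
```

{"op": "drive_tool", "data": {
  "plan": [
    [0,4,0,0,0,0,45],
    [0,8,0,0,0,0,45],
    [0,8,0,0,0,0,45]
  ]
}}

```text
time: 39.0
position: [0.6469, 0.0599, 0.0542]
tool_rot: [-0.013, -0.707, 0.707, 0.011]
ft_force: [2.0, -0.4, 0.3]
grip_width: 0.0513
```

{"op": "drive_tool", "data": {
  "plan": [
    [0,4,0,0,0,0,45],
    [0,8,0,0,0,0,45],
    [0,8,0,0,0,0,45]
  ]
}}

```text
time: 39.3
position: [0.6466, 0.0601, 0.0459]
tool_rot: [-0.012, -0.707, 0.707, 0.012]
ft_force: [1.9, 0.4, 2.6]
grip_width: 0.0515
```

{"op": "drive_tool", "data": {
  "plan": [
    [0,4,0,0,0,0,45],
    [0,8,0,0,0,0,45],
    [0,9,0,0,0,0,45],
    [0,9,0,0,0,0,45]
  ]
}}

```text
time: 39.7
position: [0.6465, 0.0602, 0.0365]
tool_rot: [0.012, 0.707, -0.707, -0.012]
ft_force: [2.7, 0.5, 2.4]
grip_width: 0.0512
```

{"op": "drive_tool", "data": {
  "plan": [
    [0,0,0,0,0,0,60],
    [0,0,0,0,0,0,70],
    [0,0,0,0,0,0,70],
    [0,0,0,0,0,0,70],
    [0,0,0,0,0,0,70],
    [0,-20,0,0,0,0,70],
    [0,-50,0,0,0,0,75],
    [0,-80,0,0,0,0,80],
    [0,-110,0,0,0,0,80],
    [0,-110,0,0,0,0,80]
  ]
}}

```text
time: 40.7
position: [0.6493, 0.06, 0.1517]
tool_rot: [-0.015, -0.707, 0.707, 0.009]
ft_force: [0.5, 0.2, 0.5]
grip_width: 0.0798
```

```bash
python3 - <<'E'
from h import *
o,im=look("w19"); c=camera("scene")
for n,i in(("wrist",im),("scene",c)):
    for x in blues(n,i,o if n=="wrist" else None): print(n,*x)
print([ (proj("wrist",[.6435,.0615,z],o),proj("scene",[.6435,.0615,z])) for z in(.081,.099)])
print(shift([.5814,.3404,.15],o=o), shift([.61,.30,.2],o=o))
E
```

```text
t 40.7 tcp [0.6493 0.06   0.1517] ft [0.5336 0.185  0.5466] grip 0.07976274064848118
wrist [255.6087 194.1684] 1265 [0.623  0.0613]
wrist [ 49.1419 220.027 ] 148 [0.5957 0.342 ]
scene [207.7193 209.7193] 57 [0.6856 0.0177]
scene [159.686  330.6039] 207 [0.5821 0.34  ]
[(array([254.7553, 194.0959]), array([208.4107, 210.5075])), (array([254.6919, 199.169 ]), array([207.6646, 205.8863]))]
(array([  77.3649,    0.8292, -277.9353]), np.float64(-91.93031181144325)) (array([  46.9552,  -48.8742, -238.5025]), np.float64(-91.93031181144325))
```

The third is caught. Going to D.

{"op": "drive_tool", "data": {
  "plan": [
    [8,-5,-35,0,0,0,80],
    [18,-10,-75,0,0,0,80],
    [28,-10,-115,0,0,0,80],
    [40,-10,-155,0,0,0,80],
    [52,-10,-195,0,0,0,80],
    [64,-10,-235,0,0,0,80],
    [74,-10,-270,0,0,0,80],
    [74,-10,-278,0,0,0,80],
    [74,-10,-278,0,0,0,80],
    [74,-10,-278,0,0,0,80]
  ]
}}

```text
time: 41.8
position: [0.5811, 0.3392, 0.1554]
tool_rot: [-0.011, -0.706, 0.708, 0.013]
ft_force: [-0.3, 0.1, -0.2]
grip_width: 0.08
```

```bash
python3 - <<'E'
from h import *
o,im=look("w20"); inlays(o,im); print(shift([.5825,.3404,-.030],o=o))
E
```

```text
t 41.8 tcp [0.5811 0.3392 0.1554] ft [-0.3076  0.1001 -0.1744] grip 0.07999876126224174
inlay px [255.0909 172.0341] world mm 581.5 340.0 r 21.3
inlay px [75.9799 61.1342] world mm 723.3 557.8 r 34.8
inlay px [16.5268 36.9821] world mm 746.6 604.6 r 21.6
(array([ -1.7551, 185.4288,  -1.5581]), np.float64(-91.95698109056934))
```

{"op": "drive_tool", "data": {
  "plan": [
    [-1,40,-1,0,0,0,80],
    [-1,80,-1,0,0,0,80],
    [-1,120,-1,0,0,0,80],
    [-1,155,-1,0,0,0,80],
    [-1,175,-1,0,0,0,80],
    [-1,185,-1,0,0,0,80],
    [-1,185,-1,0,0,0,80]
  ]
}}

```text
time: 42.55
position: [0.5821, 0.3397, -0.0297]
tool_rot: [-0.012, -0.707, 0.707, 0.014]
ft_force: [-0.2, 0.2, -0.8]
grip_width: 0.0803
```

{"op": "drive_tool", "data": {
  "plan": [
    [0,0,0,0,0,0,45],
    [0,0,0,0,0,0,45],
    [0,0,0,0,0,0,45],
    [0,0,0,0,0,0,45],
    [0,0,0,0,0,0,45],
    [0,0,0,0,0,0,45],
    [0,0,0,0,0,0,45]
  ],
  "newtons": 40
}}

```text
time: 43.25
position: [0.5831, 0.3417, -0.0272]
tool_rot: [0.012, 0.707, -0.707, -0.011]
ft_force: [-0.6, -1.0, 5.7]
grip_width: 0.0514
```

{"op": "drive_tool", "data": {
  "plan": [
    [0,-5,0,0,0,0,45],
    [0,-30,0,0,0,0,45],
    [0,-70,0,0,0,0,45],
    [0,-110,0,0,0,0,45],
    [-8,-150,35,0,0,0,45],
    [-20,-160,75,0,0,0,45],
    [-30,-160,115,0,0,0,45],
    [-40,-160,155,0,0,0,45],
    [-50,-160,195,0,0,0,45],
    [-60,-160,235,0,0,0,45]
  ],
  "newtons": 60
}}

```text
time: 44.25
position: [0.6343, 0.1031, 0.1317]
tool_rot: [0.012, 0.707, -0.707, -0.012]
ft_force: [-0.1, -0.1, -0.1]
grip_width: 0.0504
```

{"op": "drive_tool", "data": {
  "plan": [
    [-6,0,25,0,0,0,45],
    [-11,0,42,0,0,0,45],
    [-11,0,42,0,0,0,45],
    [-11,0,42,0,0,0,45],
    [-11,0,42,0,0,0,45]
  ]
}}

```text
time: 44.75
position: [0.6435, 0.064, 0.1316]
tool_rot: [0.011, 0.707, -0.707, -0.012]
ft_force: [0.2, 0.8, -1.1]
grip_width: 0.0508
```

```bash
python3 -c "
from h import *
held()"
```

```text
t 44.75 tcp [0.6435 0.064  0.1316] ft [ 0.2021  0.7709 -1.1184] grip 0.05077772218952863
inlay top row 203 cols 223 289 area 2407
to bore (array([-0.0586, -0.0015,  2.1519]), np.float64(-91.84314742561878))
```

{"op": "drive_tool", "data": {
  "plan": [
    [0,15,1,0,0,0,45],
    [0,30,1,0,0,0,45],
    [0,45,1,0,0,0,45],
    [0,58,1,0,0,0,45],
    [0,66,1,0,0,0,45],
    [0,69,1,0,0,0,45],
    [0,69,1,0,0,0,45]
  ],
  "newtons": 60
}}

```text
time: 45.5
position: [0.6445, 0.0612, 0.0625]
tool_rot: [0.012, 0.707, -0.707, -0.012]
ft_force: [-0.3, 0.4, -0.3]
grip_width: 0.0502
```

{"op": "drive_tool", "data": {
  "plan": [
    [0,4,0,0,0,0,45],
    [0,8,0,0,0,0,45],
    [0,8,0,0,0,0,45]
  ]
}}

```text
time: 45.8
position: [0.6452, 0.061, 0.0557]
tool_rot: [-0.013, -0.707, 0.707, 0.011]
ft_force: [1.8, -0.6, 3.5]
grip_width: 0.051
```

{"op": "drive_tool", "data": {
  "plan": [
    [0,4,0,0,0,0,45],
    [0,8,0,0,0,0,45],
    [0,8,0,0,0,0,45]
  ]
}}

```text
time: 46.1
position: [0.6451, 0.061, 0.0471]
tool_rot: [-0.013, -0.707, 0.707, 0.011]
ft_force: [1.9, 0.3, 3.1]
grip_width: 0.0505
```

{"op": "drive_tool", "data": {
  "plan": [
    [0,4,0,0,0,0,45],
    [0,8,0,0,0,0,45],
    [0,9,0,0,0,0,45],
    [0,9,0,0,0,0,45]
  ]
}}

```text
time: 46.5
position: [0.6443, 0.0611, 0.0376]
tool_rot: [-0.012, -0.707, 0.707, 0.012]
ft_force: [2.7, -0.6, 2.8]
grip_width: 0.0504
```

{"op": "drive_tool", "data": {
  "plan": [
    [0,0,0,0,0,0,60],
    [0,0,0,0,0,0,70],
    [0,0,0,0,0,0,70],
    [0,0,0,0,0,0,70],
    [0,0,0,0,0,0,70],
    [0,-20,0,0,0,0,70],
    [0,-50,0,0,0,0,70],
    [0,-80,0,0,0,0,60],
    [0,-110,0,0,0,0,50],
    [0,-110,0,0,0,0,50]
  ]
}}

```text
time: 47.5
position: [0.6475, 0.0611, 0.1527]
tool_rot: [-0.015, -0.707, 0.707, 0.009]
ft_force: [1.3, 0.8, 0.5]
grip_width: 0.0547
```

```bash
python3 - <<'E'
from h import *
o,im=look("w21",[("dial_grip",.072)]); c=camera("scene")
for n,i in(("wrist",im),("scene",c)):
    for x in blues(n,i,o if n=="wrist" else None): print(n,*x)
print([ (proj("wrist",[.6435,.0615,z],o),proj("scene",[.6435,.0615,z])) for z in(.081,.099)])
hsv=cv2.cvtColor(im,cv2.COLOR_BGR2HSV); m=cv2.inRange(hsv,(0,170,120),(4,255,255))|cv2.inRange(hsv,(176,170,120),(180,255,255))
k,_,st,ce=cv2.connectedComponentsWithStats(m)
for i in range(1,k):
    if st[i,4]>8: print("red",ce[i],st[i,4],ray("wrist",ce[i],.08,o))
E
```

```text
t 47.5 tcp [0.6475 0.0611 0.1527] ft [1.2752 0.8131 0.528 ] grip 0.05471957919156542
dial_grip 0.71 [376.7 188.6] [ 0.6406 -0.0687]
wrist [255.8099 192.6205] 1257 [0.623  0.0621]
scene [206.5745 210.0638] 47 [0.6876 0.0202]
[(array([255.7534, 192.0691]), array([208.4107, 210.5075])), (array([255.7549, 196.9964]), array([207.6646, 205.8863]))]
red [383.4857 201.5   ] 70 [ 0.6285 -0.0734  0.08  ]
```

All four are loaded, with the inlay again at catch level. Going over the dial to measure its angle.

{"op": "drive_tool", "data": {
  "plan": [
    [10,-5,35,0,0,0,45],
    [20,-10,70,0,0,0,45],
    [32,-15,105,0,0,0,45],
    [40,-15,131,0,0,0,45],
    [40,-15,131,0,0,0,45],
    [40,-15,131,0,0,0,45]
  ]
}}

```text
time: 48.25
position: [0.5986, -0.0684, 0.1612]
tool_rot: [0.011, 0.708, -0.706, -0.014]
ft_force: [-0.1, -0.2, 0.2]
grip_width: 0.0453
```

```bash
cat >> h.py <<'E'
def dialscan(o,im):
    hsv=cv2.cvtColor(im,cv2.COLOR_BGR2HSV)
    m=cv2.inRange(hsv,(0,150,90),(5,255,255))|cv2.inRange(hsv,(175,150,90),(180,255,255))
    k,l,st,ce=cv2.connectedComponentsWithStats(m); i=1+np.argmax(st[1:,4]); ys,xs=np.where(l==i)
    W=np.array([ray("wrist",(x,y),.080,o)[:2] for x,y in zip(xs,ys)]); c=W.mean(0); _,_,v=np.linalg.svd(W-c)
    print("red n",len(W),"centre",c,"axis deg",np.degrees(np.arctan2(v[0,1],v[0,0])))
    w=cv2.inRange(hsv,(0,0,150),(180,50,255)); w[250:]=0
    cs=max(cv2.findContours(w,cv2.RETR_EXTERNAL,cv2.CHAIN_APPROX_NONE)[0],key=cv2.contourArea)
    P=np.array([ray("wrist",p[0],.044,o)[:2] for p in cs],np.float32)*1000; e=cv2.fitEllipse(P); print("face",e)
    d=c-np.array(e[0])/1000; print("from face centre: heading",np.degrees(np.arctan2(d[1],d[0]))%360)
    return e
E
python3 - <<'E'
from h import *
o,im=look("w22",[("dial_grip",.072)]); e=dialscan(o,im)
print(R.from_quat(o["tool_rot"]).as_matrix()[:,2],shift([.640,-.068,.026],o=o))
p=proj("wrist",[.64,-.068,.044],o).astype(int); y,x=max(p[1]-50,0),p[0]-50
cv2.imwrite("pics/dial.png",cv2.resize(im[y:y+100,x:x+100],(500,500),interpolation=3))
E
```

```text
t 48.25 tcp [ 0.5986 -0.0684  0.1612] ft [-0.0611 -0.2258  0.1736] grip 0.045252135585046246
dial_grip 0.91 [252.9 149.6] [ 0.6358 -0.0662]
red n 81 centre [ 0.628  -0.0728] axis deg -158.3367041700267
face ((640.5553588867188, -68.57501220703125), (88.20501708984375, 94.18570709228516), 30.98187828063965)
from face centre: heading 198.46333405693602
[-0.0355 -0.9994 -0.0015] (array([-41.7981, 135.1043,  -1.6251]), np.float64(-92.03676225341796))
```

{"op": "drive_tool", "data": {
  "plan": [
    [-12,0,0,0,-8,0,45],
    [-28,0,-1,0,-16,0,45],
    [-41,20,-1.5,0,-23,0,45],
    [-41,40,-1.5,0,-23,0,45],
    [-41,65,-1.5,0,-23,0,45],
    [-41,90,-1.5,0,-23,0,45],
    [-41,115,-1.5,0,-23,0,45],
    [-41,128,-1.5,0,-23,0,45],
    [-41,132,-1.5,0,-23,0,45],
    [-41,132,-1.5,0,-23,0,45]
  ]
}}

```text
time: 49.35
position: [0.6408, -0.0676, 0.0305]
tool_rot: [-0.13, 0.695, -0.695, 0.129]
ft_force: [-0.2, 0.9, 1.2]
grip_width: 0.045
```

{"op": "drive_tool", "data": {
  "plan": [
    [0,0,0,0,0,0,8],
    [0,0,0,0,0,0,8],
    [0,0,0,0,0,0,8],
    [0,0,0,0,0,0,8],
    [0,0,0,0,0,0,8],
    [0,0,0,0,0,0,8],
    [0,0,0,0,0,0,8]
  ],
  "newtons": 20
}}

```text
time: 50.05
position: [0.6409, -0.0684, 0.0312]
tool_rot: [0.129, -0.695, 0.695, -0.129]
ft_force: [-0.5, -0.5, 2.7]
grip_width: 0.0126
```

```bash
python3 -c "
from h import *
o=get_obs(); print(shift([.64,-.0685,.026],o=o),o['moment'],o['ft_force'],o['grip_width'],o['q'])"
```

```text
(array([ 0.9044,  5.2145, -0.2494]), np.float64(-68.93793283615702)) [-0.0513  0.1203  0.0321] [-0.4587 -0.5137  2.6917] 0.01264255564757823 [-0.2793  0.7483  1.4969 -0.0002  0.8958  0.924 ]
```

The bar is gripped at 12.6 mm with heading 201.1°, so the dial is at about 0.40 rad. Turning 45.8° clockwise to reach 1.2.

{"op": "drive_tool", "data": {
  "plan": [
    [0,-2,0,0,6,0,8],
    [0,-2,0,0,13,0,8],
    [0,-2,0,0,20,0,8],
    [0,-2,0,0,27,0,8],
    [0,-2,0,0,34,0,8],
    [0,-2,0,0,40,0,8],
    [0,-2,0,0,44,0,8],
    [0,-2,0,0,45.8,0,8],
    [0,-2,0,0,45.8,0,8],
    [0,-2,0,0,45.8,0,8]
  ],
  "newtons": 30
}}

```text
time: 51.05
position: [0.6408, -0.0683, 0.0313]
tool_rot: [0.151, 0.691, -0.691, -0.151]
ft_force: [4.0, -0.9, -11.8]
grip_width: 0.0128
```

```bash
python3 -c "
from h import *
o=get_obs(); print(o['time'],shift([.64,-.0685,.026],o=o),o['moment'],o['ft_force'],o['grip_width'])"
```

```text
51.05 (array([0.6395, 5.3348, 0.525 ]), np.float64(-114.72035411967991)) [-0.1509 -0.6568  0.0262] [  3.9911  -0.9317 -11.8436] 0.012751063384990083
```

{"op": "drive_tool", "data": {
  "plan": [
    [0,1,0,0,0,0,8],
    [0,1,0,0,0,0,20],
    [0,1,0,0,0,0,35],
    [0,1,0,0,0,0,45],
    [0,1,0,0,0,0,45],
    [0,1,0,0,0,0,45],
    [0,-30,0,0,0,0,45],
    [0,-65,0,0,0,0,45],
    [0,-100,0,0,-6,0,45],
    [0,-130,0,0,-12,0,45]
  ]
}}

```text
time: 52.05
position: [0.641, -0.0683, 0.1648]
tool_rot: [-0.077, -0.703, 0.703, 0.076]
ft_force: [0.1, -0.6, 0.0]
grip_width: 0.0451
```

{"op": "drive_tool", "data": {
  "plan": [
    [0,0,0,0,-6,0,45],
    [8,0,0,0,-11,0,45],
    [28,0,-14,0,-11,0,45],
    [40,0,-20,0,-11,0,45],
    [40,0,-20,0,-11,0,45],
    [40,0,-20,0,-11,0,45]
  ]
}}

```text
time: 52.65
position: [0.6066, -0.0401, 0.1631]
tool_rot: [-0.011, -0.707, 0.707, 0.01]
ft_force: [0.5, 0.3, 0.1]
grip_width: 0.0451
```

```bash
python3 - <<'E'
from h import *
o,im=look("w23",[("dial_grip",.072)]); e=dialscan(o,im); inlays(o,im,.080)
p=proj("wrist",[.64,-.068,.044],o).astype(int); y,x=max(p[1]-50,0),p[0]-50; print(p)
d=cv2.resize(im[y:y+100,x:x+100],(400,400),interpolation=3)
c=camera("scene"); cv2.imwrite("pics/final1.png",np.hstack([d,cv2.resize(c[130:260,150:280],(400,400),interpolation=3)]))
print(shift([.584,-.3157,.15],o=o))
E
```

```text
t 52.65 tcp [ 0.6066 -0.0401  0.1631] ft [0.5074 0.256  0.0835] grip 0.0450656199294362
dial_grip 0.75 [279.1 152.7] [ 0.6399 -0.066 ]
red n 74 centre [ 0.6284 -0.0628] axis deg 155.07367908829522
face ((640.1803588867188, -68.10751342773438), (95.18001556396484, 96.21099090576172), 69.67560577392578)
from face centre: heading 155.85821744893082
inlay px [157.2261 154.3043] world mm 642.4 62.5 r 21.7
[278 149]
(array([ 14.3957,  13.2172, 276.1641]), np.float64(-91.71650755262046))
```

The dial now reads a heading of 155.1–155.9° against the 155.3° target. Fetching the lid.

{"op": "drive_tool", "data": {
  "plan": [
    [2,0,40,0,0,0,60],
    [4,0,80,0,0,0,60],
    [6,0,120,0,0,0,60],
    [8,0,160,0,0,0,60],
    [10,0,200,0,0,0,60],
    [12,0,240,0,0,0,60],
    [14,0,276,0,0,0,60],
    [14,0,276,0,0,0,60],
    [14,0,276,0,0,0,60]
  ]
}}

```text
time: 53.7
position: [0.5835, -0.3166, 0.1623]
tool_rot: [0.012, 0.707, -0.707, -0.012]
ft_force: [0.9, 0.5, -0.7]
grip_width: 0.0602
```

```bash
python3 - <<'E'
from h import *
o,im=look("w24",[("lid_knob",.037)]); print(shift([.584,-.316,-.005],o=o))
E
```

```text
t 53.7 tcp [ 0.5835 -0.3166  0.1623] ft [ 0.9022  0.4914 -0.6574] grip 0.060152210143382956
lid_knob 0.55 [255.5 176.5] [ 0.5833 -0.3159]
(array([ -0.5467, 167.3147,  -0.4961]), np.float64(-91.88063568634566))
```

{"op": "drive_tool", "data": {
  "plan": [
    [0,40,0,0,0,0,60],
    [0,80,0,0,0,0,60],
    [0,120,0,0,0,0,60],
    [0,145,0,0,0,0,60],
    [0,160,0,0,0,0,60],
    [0,167,0,0,0,0,60],
    [0,167,0,0,0,0,60]
  ]
}}

```text
time: 54.5
position: [0.584, -0.3147, -0.0044]
tool_rot: [0.01, 0.707, -0.707, -0.01]
ft_force: [-0.1, -0.0, -0.3]
grip_width: 0.0599
```

{"op": "drive_tool", "data": {
  "plan": [
    [0,0,0,0,0,0,15],
    [0,0,0,0,0,0,15],
    [0,0,0,0,0,0,15],
    [0,0,0,0,0,0,15],
    [0,0,0,0,0,0,15],
    [0,0,0,0,0,0,15],
    [0,0,0,0,0,0,15]
  ],
  "newtons": 60
}}

```text
time: 55.2
position: [0.5838, -0.3156, -0.0039]
tool_rot: [-0.011, -0.707, 0.707, 0.011]
ft_force: [-0.1, 0.3, 2.5]
grip_width: 0.0223
```

{"op": "drive_tool", "data": {
  "plan": [
    [0,-5,0,0,0,0,15],
    [0,-30,0,0,0,0,15],
    [0,-70,0,0,0,0,15],
    [0,-110,0,0,0,0,15],
    [0,-150,0,0,0,0,15],
    [0,-170,0,0,0,0,15],
    [-2,-170,-30,0,0,0,15],
    [-8,-170,-70,0,0,0,15],
    [-14,-170,-110,0,0,0,15],
    [-20,-170,-150,0,0,0,15]
  ],
  "newtons": 60
}}

```text
time: 56.2
position: [0.6078, -0.1645, 0.1657]
tool_rot: [0.011, 0.707, -0.707, -0.011]
ft_force: [0.4, 0.6, -2.5]
grip_width: 0.0222
```

{"op": "drive_tool", "data": {
  "plan": [
    [-5,0,-40,0,0,0,15],
    [-10,0,-80,0,0,0,15],
    [-15,0,-120,0,0,0,15],
    [-20,0,-160,0,0,0,15],
    [-25,0,-200,0,0,0,15],
    [-28,0,-227,0,0,0,15],
    [-28,0,-227,0,0,0,15],
    [-28,0,-227,0,0,0,15],
    [-28,0,-227,0,0,0,15]
  ],
  "newtons": 60
}}

```text
time: 57.1
position: [0.6428, 0.059, 0.1656]
tool_rot: [-0.011, -0.707, 0.707, 0.011]
ft_force: [-0.3, -0.5, -1.5]
grip_width: 0.0222
```

```bash
python3 - <<'E'
from h import *
o,im=look("w25",[("lid_knob",.138)]); print(shift([.644,.0615,.108],o=o), o["q"])
E
```

```text
t 57.1 tcp [0.6428 0.059  0.1656] ft [-0.2833 -0.5142 -1.5241] grip 0.022153038300307768
lid_knob 0.9 [255.  237.1] [0.6079 0.061 ]
(array([-1.1203, 57.5977, -2.5379]), np.float64(-91.78108166840231)) [-0.0809  0.5797  1.3997 -0.0006  1.1628  1.5212]
```

{"op": "drive_tool", "data": {
  "plan": [
    [-1,15,-2,0,0,0,15],
    [-1,30,-2,0,0,0,15],
    [-1,45,-2,0,0,0,15],
    [-1,55,-2,0,0,0,15],
    [-1,58,-2,0,0,0,15],
    [-1,58,-2,0,0,0,15]
  ]
}}

```text
time: 57.8
position: [0.6439, 0.0617, 0.107]
tool_rot: [0.01, 0.707, -0.707, -0.011]
ft_force: [0.4, -0.6, -0.8]
grip_width: 0.0223
```

{"op": "drive_tool", "data": {
  "plan": [
    [0,3,0,0,0,0,15],
    [0,6,0,0,0,0,15],
    [0,8,0,0,0,0,15],
    [0,8,0,0,0,0,15]
  ]
}}

```text
time: 58.2
position: [0.6441, 0.0621, 0.0997]
tool_rot: [0.011, 0.707, -0.707, -0.011]
ft_force: [0.2, 0.8, -1.3]
grip_width: 0.0224
```

{"op": "drive_tool", "data": {
  "plan": [
    [0,2,0,0,0,0,15],
    [0,3,0,0,0,0,15],
    [0,3,0,0,0,0,15]
  ]
}}

```text
time: 58.5
position: [0.6443, 0.062, 0.0971]
tool_rot: [-0.011, -0.707, 0.707, 0.011]
ft_force: [-0.4, -0.2, 0.1]
grip_width: 0.0224
```

Contact is right at the expected 0.097. Releasing and withdrawing.

{"op": "drive_tool", "data": {
  "plan": [
    [0,1,0,0,0,0,15],
    [0,0,0,0,0,0,30],
    [0,0,0,0,0,0,50],
    [0,0,0,0,0,0,60],
    [0,0,0,0,0,0,60],
    [0,0,0,0,0,0,60],
    [0,-25,0,0,0,0,60],
    [0,-60,0,0,0,0,60],
    [0,-100,0,0,0,0,60],
    [30,-120,0,0,0,0,60]
  ]
}}

```text
time: 59.5
position: [0.6196, 0.0621, 0.2206]
tool_rot: [-0.015, -0.707, 0.707, 0.007]
ft_force: [-0.3, -0.2, 0.2]
grip_width: 0.0601
```

{"op": "drive_tool", "data": {
  "plan": [
    [40,0,10,0,0,0,60],
    [80,0,40,0,0,0,60],
    [100,0,60,0,0,0,60],
    [100,0,60,0,0,0,60],
    [100,0,60,0,0,0,60]
  ]
}}

```text
time: 60.0
position: [0.5131, 0.0057, 0.2173]
tool_rot: [0.012, 0.707, -0.707, -0.011]
ft_force: [0.1, 0.3, -0.2]
grip_width: 0.0601
```

```bash
python3 - <<'E'
from h import *
o,im=look("w26",[("lid_knob",.138),("coaster_0_mid",.005)]); inlays(o,im)
c=camera("scene"); print("scene lid",[(round(d["conf"],2),d["location"]) for d in mark_of("scene","lid_knob")]); print("scene blues",[(b[0],b[2]) for b in blues("scene",c)])
s=camera("side"); print("side lid",[(round(d["conf"],2),d["location"]) for d in mark_of("side","lid_knob")],[(round(d["conf"],2),d["location"]) for d in spot_in("side","coaster_0_mid")])
z=lambda a:cv2.resize(a,(400,300),interpolation=3)
d=cv2.imread("pics/final1.png")[:,:400]
cv2.imwrite("pics/final.png",np.vstack([np.hstack([z(c),z(s)]),np.hstack([z(im),z(d[50:350])])]))
E
```

```text
t 60.0 tcp [0.5131 0.0057 0.2173] ft [ 0.0963  0.3185 -0.2467] grip 0.06010982945843491
lid_knob 0.94 [191.   53.2] [0.6439 0.0629]
scene lid [(0.94, [206.6, 193.6])]
scene blues []
side lid [(0.61, [279.5, 167.5]), (0.52, [308.3, 280.4]), (0.21, [280.9, 193.9])] []
```

View pics/final.png

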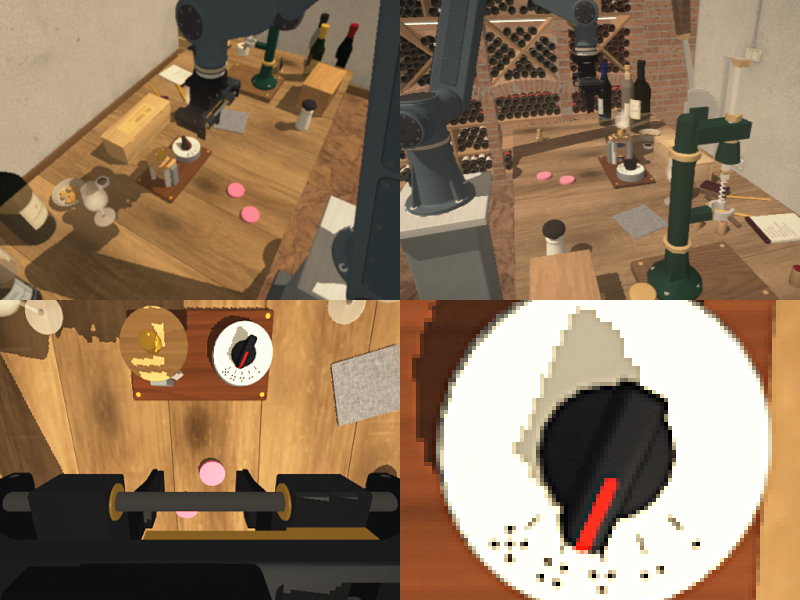

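Final montage: the lid is back on (scene about (163,155)), both glasses are standing, and no blue coaster is left, only the two pinks. In the dial crop the red pointer aims toward the four-pip mark at (550,575). One numeric check of the marks against the pointer.

```bash
python3 - <<'E'
from h import *
im=cv2.imread("pics/w23.png"); o=dict(get_obs(),position=np.array([.6066,-.0401,.1631]),tool_rot=[-.011,-.707,.707,.010])
C=np.array([.6402,-.0681]); g=cv2.cvtColor(im,cv2.COLOR_BGR2GRAY); pts=[]
for v in range(110,230):
    for u in range(220,340):
        if g[v,u]<190:
            d=ray("wrist",(u,v),.044,o)[:2]-C; r=np.hypot(*d); a=np.degrees(np.arctan2(d[1],d[0]))%360
            if .035<r<.045 and 100<a<250: pts.append((a,255-g[v,u]))
pts=np.array(pts); h,e=np.histogram(pts[:,0],bins=np.arange(120,240,3),weights=pts[:,1])
for a,b in zip(e,h): print(int(a),int(b),end=" | ")
E
```

```text
Traceback (most recent call last):
  File "h.py", line 13, in ray
    c,p,M=cam(n,o); d=M@[(uv[0]-c["cx"])/c["fx"],(uv[1]-c["cy"])/c["fy"],1]
          ~~~^^^^^
  File "h.py", line 6, in cam
    c=get_calibration(n)
ValueError: time passes only in moves, steps and waits
```

```bash
python3 - <<'E'
from h import *
im=cv2.imread("pics/w23.png"); o=dict(position=np.array([.6066,-.0401,.1631]),tool_rot=[-.011,-.707,.707,.010])
c,p,M=cam("wrist",o)
C=np.array([.6402,-.0681]); g=cv2.cvtColor(im,cv2.COLOR_BGR2GRAY); pts=[]
for v in range(110,230):
    for u in range(220,340):
        if g[v,u]<190:
            d=M@[(u-c["cx"])/c["fx"],(v-c["cy"])/c["fy"],1]; d=(p+d*(.044-p[2])/d[2])[:2]-C; r=np.hypot(*d); a=np.degrees(np.arctan2(d[1],d[0]))%360
            if .033<r<.044 and 100<a<250: pts.append((a,255-g[v,u]))
pts=np.array(pts); h,e=np.histogram(pts[:,0],bins=np.arange(120,240,3),weights=pts[:,1])
for a,b in zip(e,h): print(int(a),int(b),end=" | ")
print(); 
for lo,hi in((121,144),(144,167),(167,190),(190,213),(213,236)):
    q=pts[(pts[:,0]>lo)&(pts[:,0]<hi)]; print(lo,hi,np.average(q[:,0],weights=q[:,1]) if len(q) else None)
E
```

```text
120 0 | 123 0 | 126 753 | 129 211 | 132 255 | 135 854 | 138 0 | 141 0 | 144 0 | 147 0 | 150 1113 | 153 0 | 156 394 | 159 508 | 162 0 | 165 0 | 168 0 | 171 139 | 174 255 | 177 339 | 180 324 | 183 141 | 186 0 | 189 0 | 192 0 | 195 396 | 198 0 | 201 106 | 204 360 | 207 0 | 210 0 | 213 0 | 216 0 | 219 0 | 222 420 | 225 0 | 228 0 | 231 0 | 234 0 | 
121 144 132.3856675475546
144 167 154.99195771604133
167 190 178.35741666324776
190 213 201.2585499277899
213 236 223.84495940441113
```

The four-pip mark is at 155.0° and the pointer at 155.1–155.3°. Everything checks, so I'm handing in.

```bash
python3 -c "
from rig import *
print(hand_in())"
```

```text
the job is handed in; nothing more can be done
None
```

I did the job in the order asked and handed it in at about 60 s. The lid went to the grey mat, and four blue coasters were pressed under the catches; I found no fifth, and left the two pink look-alikes alone. I then turned the dial to the four-pip mark and put the lid back on.

**Last checks:**
- **Coasters:** after each press, the top coaster's inlay showed at catch level in the scene and wrist views. No blue coaster is left on the counter. I could not read the follower joint, so "caught" rests on the pictures.
- **Dial:** the pointer is at 155.1–155.9° and the four-pip mark at 155.0°.
- **Lid:** the knob is at (0.644, 0.063), and it touched down at the height expected from when I picked it up.
- **Glasses:** both are standing, and the gripper is clear of everything.

**What went wrong or disagreed:**
- **Short tips:** the real fingertips sat about 30 mm behind the reported TCP. My first grasps of the lid and the first coaster closed on air, so I found the working heights by careful lowering.
- **Low push force:** I only read about 3 N while pressing, against the 10–20 N described. Readings came only at the end of each move, so a brief peak could have been missed.
- **Side-camera lid detection:** in the last look it gave the lid at the magazine first (0.61) but also falsely at the empty mat (0.52). The picture shows the mat empty.

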